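# Check the lid handles and close the topping wells

### The job

The washed lids of the topping station lie on the drying mat, but some of their handles have worked loose: wiggle each handle side to side where the lid lies, far enough to feel whether it rocks. Close the three wells with the three lids whose handles are sound, hooking the far edge under the lip and lowering the near edge until the lid lies flat and square in its pocket, and lay each lid whose handle rocks flat in the wooden repair tray, handle up. A rocking lid must never go on the station; leave the mug and the can alone.

Things in the scene. Friction and masses are not known exactly. Their poses are not given: they have to be found in the camera images.
- lid_a: Steel plate of lid A, 96 mm (its x) by 76 mm (its y) by 4 mm; origin at the middle of its underside, z up when it lies flat. One of 5 or 6 lids that look alike (one may be absent); exactly three of those present have a sound handle. Same either way round; about 0.3 kg.
- lid_a_bar (a point): Middle of the bar of lid A's wooden bridge handle, axes as the plate's when upright. Bar: 60 mm long (y), 12 mm thick (x), 16 mm tall, on two posts on the middle of the plate, 20 mm clear beneath; this point is 32 mm above the plate's underside, the bar's top 40 mm. The handle, upright, is centred on the plate.
- lid_b: Plate of lid B, as lid A. Pushed sideways by its handle on the mat, a lid with a sound handle resists with about 2 to 4 N and then slides.
- lid_b_bar (a point): Middle of the bar of lid B, as for A. On all lids: a sound handle is rigid on its plate; a loose one rocks freely about the line of its feet (along the bar, at the plate's top) by 0.2 rad each way, giving this point 5 to 6 mm of play each way along the lid's x before the lid is taken along; a very weak spring (under 0.5 N) sets it upright. It also rises 3 mm before it lifts the lid.
- lid_c: Plate of lid C, as lid A.
- lid_c_bar (a point): Middle of the handle's bar of lid C, as for A.
- lid_d: Plate of lid D, as lid A.
- lid_d_bar (a point): Middle of the handle's bar of lid D, as for A.
- lid_e: Plate of lid E, as lid A.
- lid_e_bar (a point): Middle of the handle's bar of lid E, as for A.
- lid_f: Plate of lid F, as lid A.
- lid_f_bar (a point): Middle of the handle's bar of lid F, as for A.
- station: Topping station: a fixed steel box 116 mm deep (its x) by 275 mm wide (its y), 80 mm high, with three open wells side by side; origin under its middle, +x to the far side, away from the robot. Each well has a pocket for a lid, 100 mm (x) by 81 mm (y), with ledges 5 to 16 mm wide, 66 mm above the counter; a lid at home lies flat on them with 2 mm to spare each way in x, 2.5 mm in y.
- well_1 (a point): Middle of the pocket of well 1 at ledge height (66 mm up): where the middle of a lid's underside belongs; x to the far side, y along the station. Wells 1, 2, 3 follow along +y, 89 mm apart. Front wall and dividers are 8 mm thick and rise 7 mm above the ledges.
- well_2 (a point): Middle of the pocket of well 2 at ledge height (66 mm up): where the middle of a lid's underside belongs; x to the far side, y along the station. A fixed lip along the whole far side reaches 12 mm over the pockets (x +38 to +50 mm): its underside is 10 mm above the ledge, its top 14 mm.
- well_3 (a point): Middle of the pocket of well 3 at ledge height (66 mm up): where the middle of a lid's underside belongs; x to the far side, y along the station. From front wall to lip the opening is 88 mm: no lid drops straight in. Its far edge goes under the lip, tilted; then its near edge comes down inside the front wall.
- tray_in (a point): Repair tray (fixed), open, wooden: outside 351 mm (its x) by 126 mm (its y) by 30 mm high, walls and floor 8 mm thick, so 335 by 110 mm inside; the point is the middle of the inner floor, 8 mm above the counter. Up to three lids lie in it in a row, their 96 mm along the tray's x.
- mat: Black rubber drying mat, 345 mm (x) by 235 mm (y) by 6 mm thick, fixed on the counter; the lids start lying flat on it, handles up, in any of six places about 112 by 110 mm apart; origin under its middle.
- jug: White ceramic mug, 72 mm across and 85 mm tall, a bystander to be left alone; origin at the middle of its underside.
- tin: Dark metal can, 70 mm across and 90 mm tall, a bystander to be left alone; origin at the middle of its underside.
Mind the look-alikes: they are no part of the job. Leave any blue or purple look-alike of the lid_a alone. Leave any yellow look-alike of the lid_b alone.

How it is judged:
By the outcome, as a careful person would: the job done as asked, in the order asked, and still so for the second after the job is handed in, with the robot touching nothing.
Of lid_c, lid_e only 1 to 2 are there at a start; the rules pass over those that are not, and their reading is None.
At some moment in a run one of lid_a, lid_b, lid_c, lid_d, lid_e, lid_f may be knocked a few centimetres aside while the robot is not near it.
It also fails if it takes over 210 s, if anything falls off the work surface, if the arm or the gripper's body presses on something with over 40 N, if the wrist force passes 120 N, or if a joint passes its speed limit or range.

### The arm

A 6-joint arm with a two-finger parallel gripper is mounted at the origin on the work surface. World frame = base frame: x ahead of the robot, y to its left, z up, the work surface at z = 0. Lengths are in m, angles in rad, forces in N, time in s.
With the tool pointing down it reaches from about 0.35 to 0.975 m from the base axis. Payload 17.4 kg.
Tool frame: the origin (TCP) lies at the very end of the fingers, on their centre line; the grasp point (between the pads) lies 19 mm behind it; z points along the fingers, y is the direction in which the jaws open and shut (so a half turn about z gives the same grasp; the last joint's range is limited). The gripper opens to 85 mm and grips with 20 to 120 N. Pads are 22 mm wide; open, the fingers measure 114 mm over their backs; the gripper's body (76 mm by 85 mm) begins 54 mm behind the grasp point. The pads swing forward as they close: fully open they stand 13 mm farther back than shut.
Start: joints at [1.222, 0.116, 1.442, -0, 1.584, -0.038], TCP at [0.206, 0.643, 0.231] pointing down, gripper open.
Joint ranges: [-2.83, 2.83], [-0.83, 2.19], [0.07, 2.5], [-1.14, 4.28], [0.01, 3], [-2.97, 2.97]. Speed limits (rad/s): [1.89, 1.89, 2.22, 3.14, 3.14, 3.14].

### API

Orientations are given as a unit quaternion [w, x, y, z].
In Python, from bench import r gives the robot as it stands.
- The arm moves only by the tool arm_command, never from a script. Its arguments are lists of equal length, an entry for each row: "linear": the shift along the world's x, y, z in cm, a list of three; "turn": the turn, a rotation vector about the world's x, y, z in degrees, a list of three. In form: {"linear": [[dx, dy, dz], ...], "turn": [[rx, ry, rz], ...]}. A call has exactly 10 rows; each row is the pose to reach, as a shift and turn from the pose measured when the call began; what a row does not reach only later rows make up. A row lasts 1/10 s, in which the tool goes at most 50 mm and 8.59 degrees, less where a joint would pass 70% of its speed; a pose out of reach is approached as far as the arm can. A call with a gripper value outside its range is refused whole. "gripper" is the opening, from 0 (shut) to 1 (fully open), set as the call begins (left out, the last holds). The fingers move at their own pace and stop on an object; the grip force is fixed at half the most. Time passes only in rows, so rows that repeat a pose let the fingers close, or fill a call up. It gives the time, the measured TCP pose, the force and the opening at its end, in the units of the state.
- r.state(): the state, without advancing time (a new reading comes with each control period).
- r.camera(name): name is "scene" or "top" or "wrist"; returns the picture (400x640x3 uint8, blue, green, red); there is no depth.
- r.camera_info(name): a dict with "vertical_fov" (degrees; the focal length in pixels is half the picture's height over the tangent of half this angle, whatever the lens; pixels are square), "cx", "cy" (the principal point, pixels), "eye" and "orientation" of the camera in the world. Camera axes: x right, y up, looking along -z (the intrinsics and any distortion apply to the point x, -y, -z); pixel columns grow to the right and rows downward; lengths in m; the calibration is good to about 2 mm. The wrist camera is an equidistant fisheye: a pixel r from the principal point sees the ray r / f radians off the axis. A picture is of the moment at which its call begins: read the wrist's pose just before it. camera_info takes no time and is no camera call; for the wrist camera it gives the pose at the moment of the call.
- r.job_done(): hands the job in, once; it reports no verdict.
The state is a dict: "t": time; "joints": joint angles; "dq": joint speeds; "joint_torque": joint torques, N m; "ee_pos": TCP position; "eef_rot": TCP orientation; "wrist_force": force on the tool from outside, world axes, zero at the start; "torque": the same for the moment, N m; "gripper_width": finger opening in m.
Only numpy, scipy, OpenCV 4.12 (cv2) and the standard library are available. Lean on these libraries where they do the work, as an engineer would, in place of code of your own. Each camera call takes 0.05 s, during which the arm holds its last target.

## Working session

There is one attempt and no reset: what is moved stays moved. The work goes in short steps, Python scripts to look and compute and a tool call to move; the robot and the scene stay as the last step left them, time stands still between calls to the robot, and variables do not carry over. Pictures are saved under pics/ and viewed, and the job is handed in when it is done.

Besides the shell and the picture viewer there is one more tool, called after "Call:" by a JSON object that holds its "op" and its "data", one argument or row to a line. arm_command: Moves the arm, as the interface text tells. Its arguments: {"type":"object","properties":{"linear":{"type":"array","items":{"type":"array","items":{"type":"number"}}},"turn":{"type":"array","items":{"type":"array","items":{"type":"number"}}},"gripper":{"type":"number"}},"required":["linear","turn"]}

```bash
ls; mkdir -p pics
python3 - <<'E'
from bench import r
import cv2
s=r.state(); print({k:s[k] for k in s})
for n in("scene","top","wrist"):
    print(n,r.camera_info(n)); cv2.imwrite(f"pics/{n}0.png",r.camera(n))
E
```

```text
pics
{'t': 0.0, 'joints': array([ 1.22219855e+00,  1.16472039e-01,  1.44226750e+00,  1.91615053e-05,
        1.58400092e+00, -3.77959112e-02]), 'dq': array([-1.35335472e-03, -1.51470921e-03,  7.97725685e-04,  1.78145454e-03,
        5.61023709e-04,  3.22529454e-05]), 'joint_torque': array([-5.54243470e-04, -7.31979990e+01, -6.32493281e+01, -7.40767882e-05,
        6.07966853e-03,  6.76291279e-05]), 'ee_pos': array([0.20636465, 0.64247832, 0.23057019]), 'eef_rot': array([-1.19589138e-04,  1.54776066e-01,  9.87949412e-01, -5.61384379e-04]), 'wrist_force': array([ 0.30296989, -0.00676596, -0.51467031]), 'torque': array([-0.00230396, -0.00666222,  0.01427843]), 'gripper_width': 0.08559515209912791}
scene {'vertical_fov': 46.463119858524095, 'cx': 311.1202997553279, 'cy': 198.4197018520336, 'eye': array([0.7997545 , 0.57553813, 1.04906413]), 'orientation': array([0.21293562, 0.06159905, 0.28713178, 0.93189019])}
top {'vertical_fov': 44.36436664512885, 'cx': 314.29382623511, 'cy': 204.5021688869289, 'eye': array([ 0.41457838, -0.01301936,  1.16964278]), 'orientation': array([ 0.71476887,  0.03421423, -0.0213385 , -0.69819734])}
wrist {'vertical_fov': 65.70646984690485, 'cx': 325.63324928480523, 'cy': 199.02351496266914, 'eye': array([0.12968762, 0.667522  , 0.37355162]), 'orientation': array([ 0.79745916, -0.12896369, -0.09359401,  0.58195139])}
```

View pics/top0.png

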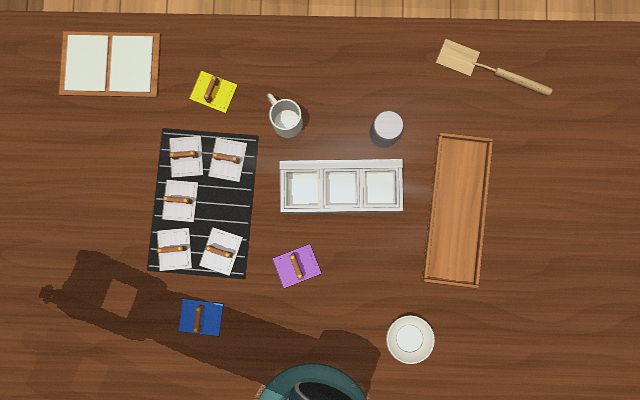

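View pics/scene0.png

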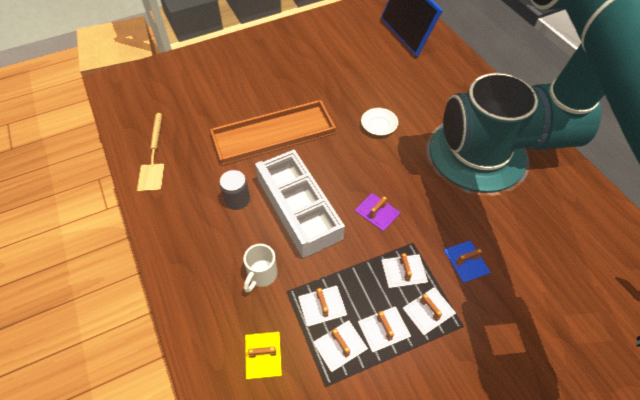

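View pics/wrist0.png

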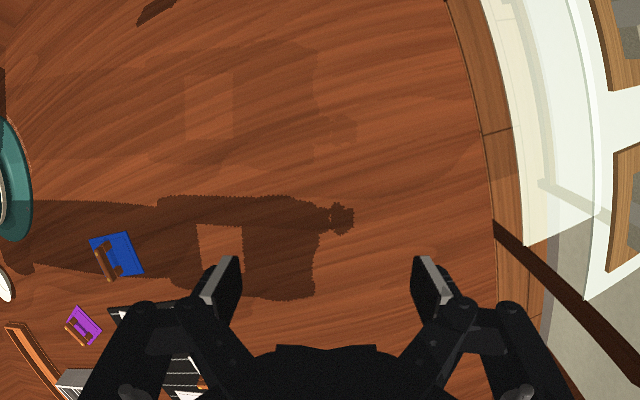

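```bash
cat > h.py <<'E'
import numpy as np, cv2
from scipy.spatial.transform import Rotation as R
from bench import r
def rot(q): return R.from_quat(np.asarray(q)[[1,2,3,0]])
def foc(i): return 200/np.tan(np.radians(i["vertical_fov"]/2))
def ray(i,px,fish=False):
    px=np.atleast_2d(np.asarray(px,float)); f=foc(i)
    u=(px[:,0]-i["cx"])/f; v=(px[:,1]-i["cy"])/f
    if fish:
        th=np.hypot(u,v); s=np.where(th>1e-9,np.sin(th)/np.maximum(th,1e-9),1); d=np.c_[u*s,-v*s,-np.cos(th)]
    else: d=np.c_[u,-v,-np.ones_like(u)]
    return rot(i["orientation"]).apply(d)
def plane(i,px,z,fish=False):
    d=ray(i,px,fish); e=np.asarray(i["eye"]); return e+d*((z-e[2])/d[:,2])[:,None]
def proj(i,P,fish=False):
    c=rot(i["orientation"]).inv().apply(np.atleast_2d(P)-i["eye"]); f=foc(i); x,y,z=c[:,0],-c[:,1],-c[:,2]
    if fish:
        rr=np.hypot(x,y); th=np.arctan2(rr,z); k=th/np.maximum(rr,1e-9); return np.c_[i["cx"]+f*x*k,i["cy"]+f*y*k]
    return np.c_[i["cx"]+f*x/z,i["cy"]+f*y/z]
def masks(img):
    h=cv2.cvtColor(img,cv2.COLOR_BGR2HSV)
    white=((h[...,1]<50)&(h[...,2]>150)).astype(np.uint8)
    wood=((h[...,0]<22)&(h[...,1]>110)&(h[...,2]>60)).astype(np.uint8)
    return white,wood
def rect_world(i,cnt,z,fish=False):
    P=plane(i,cnt.reshape(-1,2),z,fish)[:,:2]
    (c,wh,a)=cv2.minAreaRect((P*1000).astype(np.float32)); 
    if wh[0]<wh[1]: a+=90; wh=wh[::-1]
    return np.array(c)/1000,np.array(wh),((a+90)%180)-90
def lids(n,img,i,fish=False,ztop=.010,zbar=.042):
    w,wd=masks(img); out=[]
    cl=cv2.morphologyEx(w,cv2.MORPH_CLOSE,np.ones((9,9)))
    for c in cv2.findContours(cl,cv2.RETR_EXTERNAL,cv2.CHAIN_APPROX_NONE)[0]:
        if cv2.contourArea(c)<500: continue
        px=c.reshape(-1,2).mean(0)
        cc,wh,a=rect_world(i,c,ztop,fish)
        if not(85<wh[0]<115 and 65<wh[1]<95): continue
        m=np.zeros_like(w); cv2.drawContours(m,[cv2.convexHull(c)],-1,1,-1)
        m=cv2.dilate(m,np.ones((7,7)))*wd if False else m*wd
        bc=cv2.findContours(m,cv2.RETR_EXTERNAL,cv2.CHAIN_APPROX_NONE)[0]
        b=max(bc,key=cv2.contourArea) if bc else None
        br=rect_world(i,b,zbar,fish) if b is not None else None
        out.append((px,cc,wh,a,br))
    return out
E
cat > look.py <<'E'
from h import *
for n in("top","scene"):
    img=cv2.imread(f"pics/{n}0.png"); i=r.camera_info(n)
    print(n)
    for px,c,wh,a,b in lids(n,img,i): print(px.round(),c.round(4),wh.round(),round(a,1),'bar',b and (b[0].round(4),b[1].round(),round(b[2],1)))
i=r.camera_info("top");img=cv2.imread("pics/top0.png")
cv2.imwrite("pics/topc.png",cv2.resize(img[120:290,140:500],None,fx=2.2,fy=2.2,interpolation=cv2.INTER_CUBIC))
E
python3 look.py
```

```text
top
[282. 111.] [0.729  0.0878] [86. 77.] 1.5 bar (array([0.7528, 0.0975]), array([37.,  9.]), 76.8)
scene
```

View pics/topc.png

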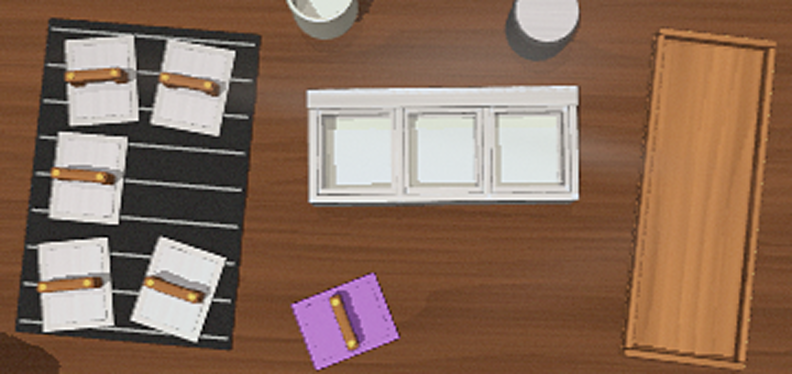

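```bash
python3 - <<'E'
s=open('h.py').read()
s=s.replace("    cl=cv2.morph","    w=cv2.morphologyEx(w,cv2.MORPH_OPEN,np.ones((5,5)) if n!='scene' else np.ones((4,4)))\n    cl=cv2.morph").replace("np.ones((9,9))","np.ones((11,11))")
open('h.py','w').write(s)
E
python3 look.py
```

```text
top
scene
[405. 272.] [0.3886 0.2304] [99. 79.] -16.8 bar (array([0.3956, 0.2334]), array([62., 17.]), 72.5)
```

```bash
python3 - <<'E'
s=open('h.py').read()
import re
a=s.index("    w=cv2.morph"); b=s.index("    for c in cv2.find")
s=s[:a]+"    cl=cv2.morphologyEx(w|wd,cv2.MORPH_OPEN,np.ones((5,5)))\n    cl=cv2.morphologyEx(cl,cv2.MORPH_CLOSE,np.ones((3,3)))\n"+s[b:]
s=s.replace("115 and 65<wh[1]<95","118 and 65<wh[1]<98")
open('h.py','w').write(s)
E
python3 look.py
```

```text
top
scene
```

Run:
```python
from h import *
img=cv2.imread("pics/top0.png");i=r.camera_info("top")
w,wd=masks(img)
o=np.zeros_like(img);o[w>0]=255;o[wd>0]=(0,128,255)
cv2.imwrite("pics/mk.png",cv2.resize(o[120:290,140:500],None,fx=2.2,fy=2.2,interpolation=0))
h=cv2.cvtColor(img,cv2.COLOR_BGR2HSV)
print(h[144,172:205:4],h[135,210],h[157,186])
```

```text
[[ 15  10 205]
 [175   7 212]
 [  6   6 212]
 [ 10   7 215]
 [  0   6 212]
 [  0   7 216]
 [  5   7 216]
 [ 15  10 202]
 [ 17  36  50]] [ 0  7 37] [ 30   2 133]
```

View pics/mk.png

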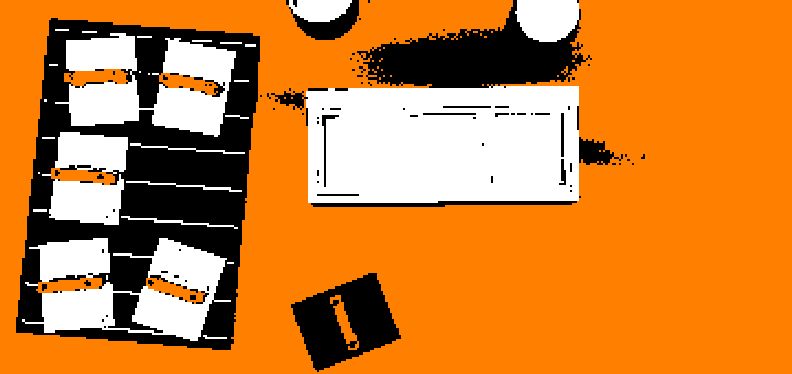

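```bash
python3 - <<'E'
s=open('h.py').read()
s=s.replace("    for c in cv2.findContours(cl,cv2.RETR_EXTERNAL,cv2.CHAIN_APPROX_NONE)[0]:","    cs,hi=cv2.findContours(cl,cv2.RETR_CCOMP,cv2.CHAIN_APPROX_NONE)\n    for c,hh in zip(cs,hi[0]):\n        if hh[3]>=0: continue")
open('h.py','w').write(s)
E
python3 look.py
python3 - <<'E'
from h import *
# station & tray corners from top
img=cv2.imread("pics/top0.png");i=r.camera_info("top")
w,wd=masks(img)
m=np.zeros_like(w);m[150:225,270:415]=w[150:225,270:415]
c=max(cv2.findContours(m,0,1)[0],key=cv2.contourArea); print('station ~z.08',rect_world(i,c,.078))
g=img[125:295,415:505]; cv2.imwrite("pics/tray.png",cv2.resize(g,None,fx=3.4,fy=3.4,interpolation=2))
g=img[150:225,270:415]; cv2.imwrite("pics/st.png",cv2.resize(g,None,fx=5,fy=5,interpolation=2))
E
```

```text
top
[180. 200.] [0.5084 0.3304] [95. 76.] -3.8 bar (array([0.5077, 0.3263]), array([64., 12.]), 85.6)
[228. 159.] [0.6097 0.2199] [95. 75.] -9.4 bar (array([0.6083, 0.2192]), array([63., 14.]), 81.7)
[187. 156.] [0.6152 0.3202] [95. 75.] 5.6 bar (array([0.6135, 0.3169]), array([63., 15.]), -85.8)
scene
[322. 306.] [0.611  0.2186] [101.  79.] -8.5 bar (array([0.6116, 0.2235]), array([64., 13.]), 80.1)
station ~z.08 (array([ 0.54537347, -0.05019734]), array([276.26141357, 116.34297943]), -87.99404501914978)
```

View pics/tray.png

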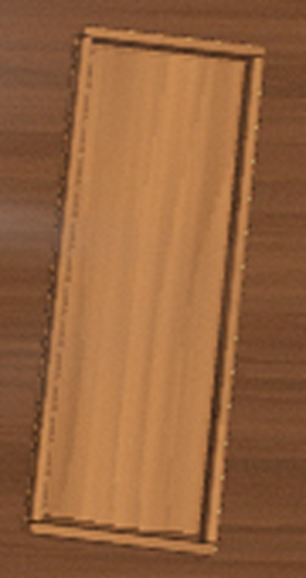

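View pics/st.png

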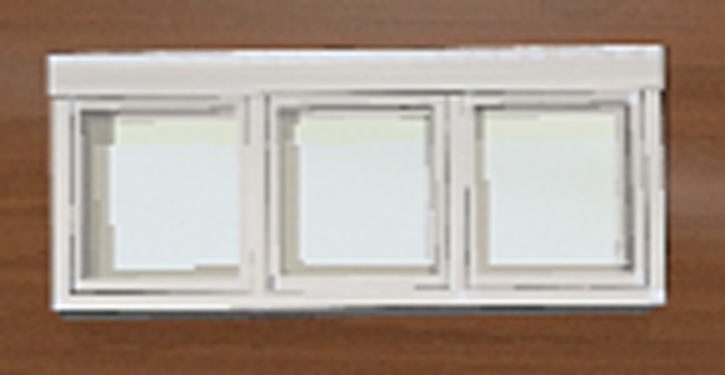

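Call:
{"op": "arm_command", "data": {
  "linear": [
    [3, -4, 0.5],
    [6, -8, 1],
    [9, -12, 2],
    [12, -16, 3],
    [15, -20, 3],
    [18, -24, 3],
    [21, -28, 3],
    [24, -32, 3],
    [27, -36, 3],
    [29.5, -40, 3]
  ],
  "turn": [
    [0, 0, -7.5],
    [0, 0, -15],
    [0, 0, -22.5],
    [0, 0, -30],
    [0, 0, -37.5],
    [0, 0, -45],
    [0, 0, -52.5],
    [0, 0, -60],
    [0, 0, -67],
    [0, 0, -72]
  ]
}}

```text
t: 1.15
ee_pos: [0.5023, 0.2407, 0.2606]
eef_rot: [-0.0, 0.708, 0.707, -0.0]
wrist_force: [0.3, 0.2, 0.7]
gripper_width: 0.085
```

```bash
cat > w.py <<'E'
from h import *
import sys
s=r.state(); i=r.camera_info("wrist"); img=r.camera("wrist"); cv2.imwrite(f"pics/{sys.argv[1]}.png",img)
import pickle; pickle.dump((s,i),open(f"pics/{sys.argv[1]}.pkl","wb"))
Rm=rot(s["eef_rot"]).as_matrix()
print('t',round(s['t'],2),'tcp',s["ee_pos"].round(4),'z',Rm[:,2].round(3),'jaw ang',round(np.degrees(np.arctan2(Rm[1,1],Rm[0,1])),2),'F',s["wrist_force"].round(2),'w',round(s["gripper_width"],4),'q',s['joints'].round(2))
for px,c,wh,a,b in lids("wrist",img,i,True): print(px.round(),c.round(4),wh.round(),round(a,1),'bar',b and (b[0].round(4),b[1].round(),round(b[2],1)))
E
python3 w.py w1
```

```text
t 1.15 tcp [0.5023 0.2407 0.2606] z [-0.001  0.    -1.   ] jaw ang -0.09 F [0.3  0.23 0.71] w 0.085 q [ 0.4  -0.15  1.66  0.    1.63  0.4 ]
[404. 180.] [0.6099 0.2183] [98. 78.] -9.3 bar (array([0.6055, 0.2216]), array([63., 21.]), 80.9)
[243. 174.] [0.3888 0.2238] [97. 82.] -17.2 bar (array([0.393, 0.229]), array([67., 17.]), 71.9)
[412. 103.] [0.6145 0.3195] [97. 76.] 5.9 bar (array([0.6105, 0.3192]), array([59., 20.]), -84.0)
[330.  95.] [0.5074 0.3291] [96. 76.] -3.5 bar (array([0.5074, 0.3289]), array([59., 11.]), 86.4)
```

View pics/w1.png

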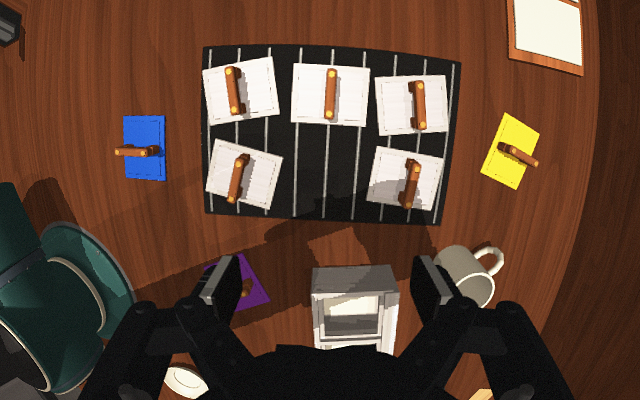

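Call:
{"op": "arm_command", "data": {
  "linear": [
    [3, -0.7, -4],
    [6, -1.4, -8],
    [9, -2, -12],
    [10.7, -2.2, -16],
    [10.7, -2.2, -17],
    [10.7, -2.2, -17.5],
    [10.7, -2.2, -19],
    [10.7, -2.2, -21],
    [10.7, -2.2, -23],
    [10.7, -2.2, -24]
  ],
  "turn": [
    [0, 0, -3],
    [0, 0, -6],
    [0, 0, -9.3],
    [0, 0, -9.3],
    [0, 0, -9.3],
    [0, 0, -9.3],
    [0, 0, -9.3],
    [0, 0, -9.3],
    [0, 0, -9.3],
    [0, 0, -9.3]
  ],
  "gripper": 0.28
}}

```text
t: 2.2
ee_pos: [0.6116, 0.214, 0.0201]
eef_rot: [0.001, 0.765, 0.644, -0.001]
wrist_force: [0.1, 0.3, -1.1]
gripper_width: 0.0237
```

```bash
python3 w.py w2
```

```text
t 2.2 tcp [0.6116 0.214  0.0201] z [-0.    -0.002 -1.   ] jaw ang -9.82 F [ 0.06  0.27 -1.1 ] w 0.0237 q [ 0.3   0.19  1.71 -0.    1.24  0.47]
[ 61. 255.] [0.3903 0.2267] [96. 76.] -17.1 bar (array([0.4279, 0.2543]), array([37., 14.]), 9.1)
[116.  96.] [0.5082 0.333 ] [95. 84.] -4.2 bar (array([0.5055, 0.3296]), array([61., 14.]), 86.8)
[302.  67.] [0.6161 0.3182] [101.  76.] 3.3 bar (array([0.615 , 0.3149]), array([51., 12.]), -84.2)
```

View pics/w2.png

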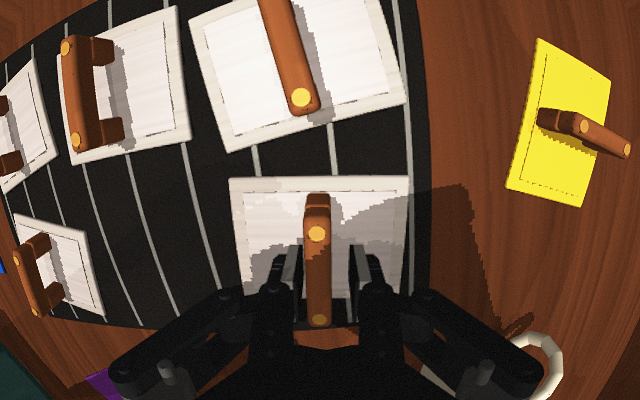

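Call:
{"op": "arm_command", "data": {
  "linear": [
    [0.07, -0.01, 0],
    [0.14, -0.02, 0],
    [0.21, -0.03, 0],
    [0.28, -0.04, 0],
    [0.35, -0.05, 0],
    [0.42, -0.06, 0],
    [0.48, -0.07, 0],
    [0.55, -0.08, 0],
    [0.62, -0.09, 0],
    [0.7, -0.1, 0]
  ],
  "turn": [
    [0, 0, 0],
    [0, 0, 0],
    [0, 0, 0],
    [0, 0, 0],
    [0, 0, 0],
    [0, 0, 0],
    [0, 0, 0],
    [0, 0, 0],
    [0, 0, 0],
    [0, 0, 0]
  ]
}}

```text
t: 3.25
ee_pos: [0.6183, 0.2127, 0.0188]
eef_rot: [0.0, 0.765, 0.644, -0.001]
wrist_force: [-2.5, -0.4, 0.5]
gripper_width: 0.024
```

```bash
python3 w.py w3
```

```text
t 3.25 tcp [0.6183 0.2127 0.0188] z [-0.001 -0.003 -1.   ] jaw ang -9.83 F [-2.52 -0.45  0.5 ] w 0.024 q [ 0.29  0.21  1.7  -0.    1.24  0.47]
[288.  64.] [0.6157 0.3181] [101.  77.] 2.8 bar (array([0.6155, 0.3151]), array([51., 14.]), -84.2)
```

View pics/w3.png

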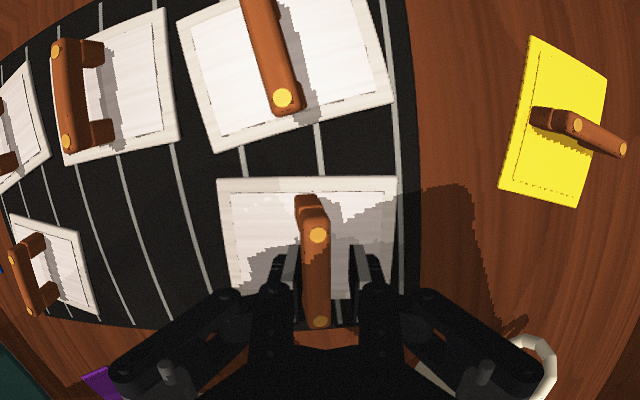

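Call:
{"op": "arm_command", "data": {
  "linear": [
    [-0.5, 0.08, 0],
    [-1.0, 0.17, 0],
    [-1.2, 0.2, 0],
    [-1.3, 0.22, 0],
    [-1.4, 0.23, 0],
    [-1.5, 0.25, 0],
    [-1.6, 0.26, 0],
    [-1.7, 0.28, 0],
    [-1.8, 0.3, 0],
    [-1.9, 0.31, 0]
  ],
  "turn": [
    [0, 0, 0],
    [0, 0, 0],
    [0, 0, 0],
    [0, 0, 0],
    [0, 0, 0],
    [0, 0, 0],
    [0, 0, 0],
    [0, 0, 0],
    [0, 0, 0],
    [0, 0, 0]
  ]
}}

```text
t: 4.3
ee_pos: [0.5993, 0.2158, 0.0189]
eef_rot: [0.0, 0.765, 0.644, -0.001]
wrist_force: [0.8, 0.7, -0.2]
gripper_width: 0.0241
```

```bash
python3 w.py w4
```

```text
t 4.3 tcp [0.5993 0.2158 0.0189] z [-0.002 -0.003 -1.   ] jaw ang -9.83 F [ 0.83  0.69 -0.15] w 0.0241 q [ 0.31  0.17  1.74 -0.    1.24  0.48]
[130.  87.] [0.508  0.3332] [95. 84.] -3.9 bar (array([0.5063, 0.3297]), array([61., 14.]), 86.4)
```

View pics/w4.png

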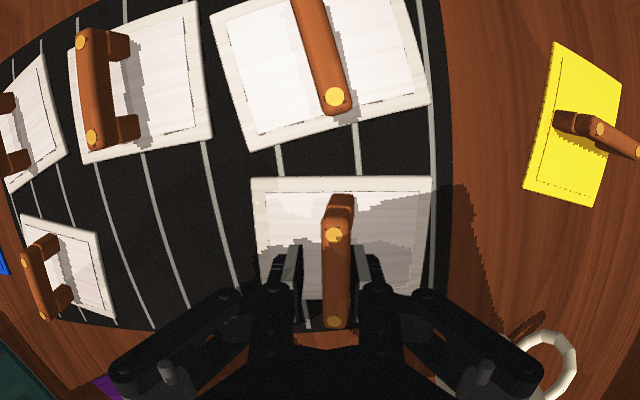

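Call:
{"op": "arm_command", "data": {
  "linear": [
    [0.9, -0.1, 0],
    [0.9, -0.1, 3],
    [0.9, -0.1, 5.5],
    [1.2, 4, 6],
    [1.5, 8, 6],
    [1.5, 10.4, 6],
    [1.5, 10.4, 5],
    [1.5, 10.4, 3],
    [1.5, 10.4, 1],
    [1.5, 10.4, 0.1]
  ],
  "turn": [
    [0, 0, 0],
    [0, 0, 0],
    [0, 0, 4],
    [0, 0, 8],
    [0, 0, 12],
    [0, 0, 15.4],
    [0, 0, 15.4],
    [0, 0, 15.4],
    [0, 0, 15.4],
    [0, 0, 15.4]
  ]
}}

```text
t: 5.35
ee_pos: [0.6136, 0.3188, 0.0173]
eef_rot: [0.0, 0.672, 0.74, -0.003]
wrist_force: [-0.5, 0.3, 0.0]
gripper_width: 0.0236
```

```bash
python3 w.py w5
```

```text
t 5.35 tcp [0.6136 0.3188 0.0173] z [-0.003 -0.004 -1.   ] jaw ang 5.51 F [-0.5   0.33  0.01] w 0.0236 q [ 0.44  0.28  1.61 -0.    1.26  0.35]
[156. 218.] [0.5068 0.3171] [100.  95.] 86.2 bar (array([0.5156, 0.332 ]), array([72., 32.]), 86.2)
```

View pics/w5.png

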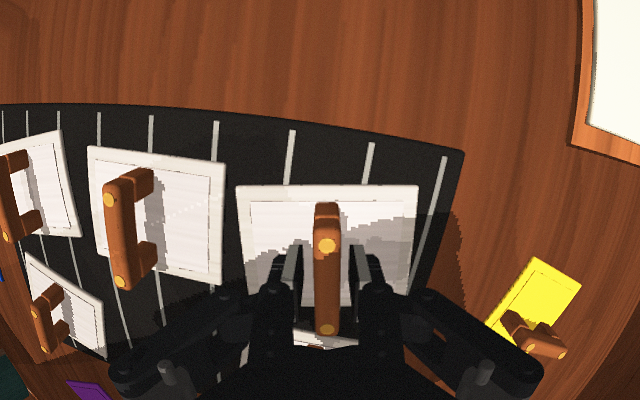

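Call:
{"op": "arm_command", "data": {
  "linear": [
    [0.2, 0.02, 0],
    [0.4, 0.04, 0],
    [0.5, 0.05, 0],
    [0.55, 0.055, 0],
    [0.6, 0.06, 0],
    [0.7, 0.07, 0],
    [0.8, 0.08, 0],
    [0.9, 0.09, 0],
    [1.0, 0.1, 0],
    [1.1, 0.11, 0]
  ],
  "turn": [
    [0, 0, 0],
    [0, 0, 0],
    [0, 0, 0],
    [0, 0, 0],
    [0, 0, 0],
    [0, 0, 0],
    [0, 0, 0],
    [0, 0, 0],
    [0, 0, 0],
    [0, 0, 0]
  ]
}}

```text
t: 6.4
ee_pos: [0.624, 0.3199, 0.0169]
eef_rot: [-0.0, 0.672, 0.74, -0.003]
wrist_force: [-5.9, -1.4, 5.4]
gripper_width: 0.0239
```

```bash
python3 w.py w6
```

```text
t 6.4 tcp [0.624  0.3199 0.0169] z [-0.005 -0.005 -1.   ] jaw ang 5.52 F [-5.94 -1.4   5.37] w 0.0239 q [ 0.44  0.31  1.58 -0.    1.26  0.34]
[142. 218.] [0.5069 0.3169] [101.  95.] 86.5 bar (array([0.5164, 0.3321]), array([72., 34.]), 85.5)
[ 32. 190.] [0.3896 0.3355] [102.  79.] 7.1 bar (array([0.4209, 0.3439]), array([56., 45.]), -83.5)
```

View pics/w6.png

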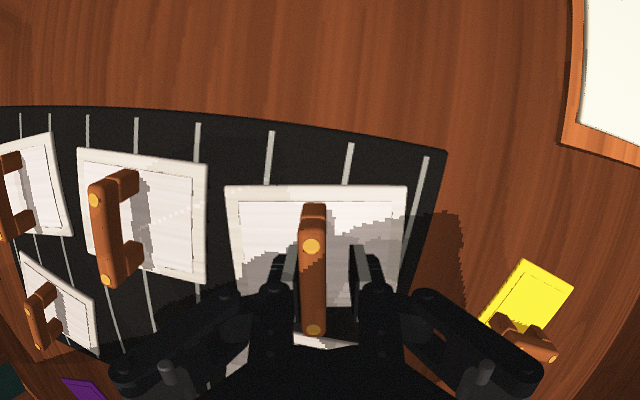

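Call:
{"op": "arm_command", "data": {
  "linear": [
    [-0.5, -0.05, 0.3],
    [-1.0, -0.1, 0.4],
    [-1.05, -0.1, 0.4],
    [-1.1, -0.11, 0.4],
    [-1.2, -0.12, 0.4],
    [-1.3, -0.13, 0.4],
    [-1.4, -0.14, 0.4],
    [-1.5, -0.15, 0.4],
    [-1.6, -0.16, 0.4],
    [-1.7, -0.17, 0.4]
  ],
  "turn": [
    [0, 0, 0],
    [0, 0, 0],
    [0, 0, 0],
    [0, 0, 0],
    [0, 0, 0],
    [0, 0, 0],
    [0, 0, 0],
    [0, 0, 0],
    [0, 0, 0],
    [0, 0, 0]
  ]
}}

```text
t: 7.45
ee_pos: [0.6071, 0.3182, 0.021]
eef_rot: [-0.0, 0.672, 0.74, -0.003]
wrist_force: [2.7, -0.3, 0.3]
gripper_width: 0.0239
```

```bash
python3 w.py w7
```

```text
t 7.45 tcp [0.6071 0.3182 0.021 ] z [-0.005 -0.004 -1.   ] jaw ang 5.52 F [ 2.74 -0.27  0.28] w 0.0239 q [ 0.45  0.27  1.62 -0.    1.26  0.35]
```

View pics/w7.png

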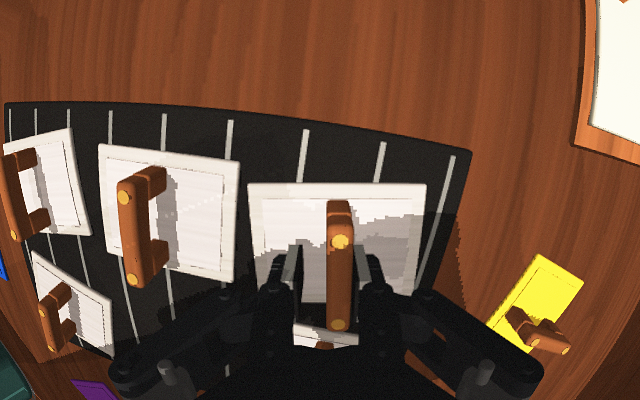

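Call:
{"op": "arm_command", "data": {
  "linear": [
    [0.6, 0.05, 0],
    [0.6, 0.05, 3],
    [0.6, 0.05, 5.5],
    [-3.5, 0.5, 6],
    [-7, 1, 6],
    [-9.9, 1.1, 6],
    [-9.9, 1.1, 5],
    [-9.9, 1.1, 3],
    [-9.9, 1.1, 1],
    [-9.9, 1.1, 0]
  ],
  "turn": [
    [0, 0, 0],
    [0, 0, 0],
    [0, 0, -3],
    [0, 0, -6],
    [0, 0, -9],
    [0, 0, -9.2],
    [0, 0, -9.2],
    [0, 0, -9.2],
    [0, 0, -9.2],
    [0, 0, -9.2]
  ]
}}

```text
t: 8.5
ee_pos: [0.5078, 0.3288, 0.019]
eef_rot: [-0.001, 0.729, 0.684, -0.004]
wrist_force: [0.1, 0.6, -0.0]
gripper_width: 0.0239
```

```bash
python3 w.py w8
```

```text
t 8.5 tcp [0.5078 0.3288 0.019 ] z [-0.007 -0.005 -1.   ] jaw ang -3.68 F [ 0.07  0.57 -0.03] w 0.0239 q [ 0.53  0.11  1.8  -0.    1.24  0.6 ]
```

View pics/w8.png

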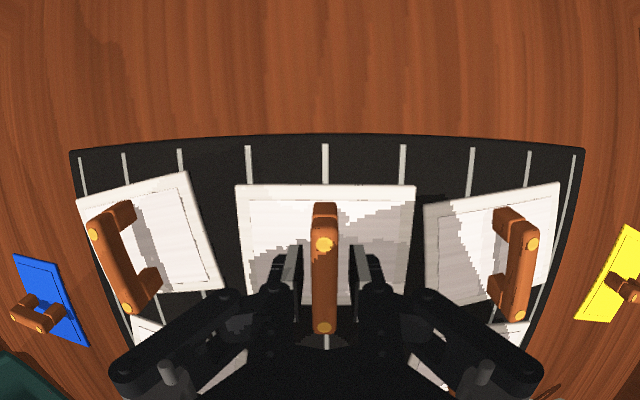

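Centred on the middle lid (bar at pixel 324,260). Push +x, z kept a bit higher.

Call:
{"op": "arm_command", "data": {
  "linear": [
    [0.2, -0.01, 0.2],
    [0.4, -0.03, 0.2],
    [0.5, -0.03, 0.2],
    [0.55, -0.04, 0.2],
    [0.6, -0.04, 0.2],
    [0.7, -0.05, 0.2],
    [0.8, -0.05, 0.2],
    [0.9, -0.06, 0.2],
    [1.0, -0.06, 0.2],
    [1.1, -0.07, 0.2]
  ],
  "turn": [
    [0, 0, 0],
    [0, 0, 0],
    [0, 0, 0],
    [0, 0, 0],
    [0, 0, 0],
    [0, 0, 0],
    [0, 0, 0],
    [0, 0, 0],
    [0, 0, 0],
    [0, 0, 0]
  ]
}}

```text
t: 9.55
ee_pos: [0.5182, 0.3279, 0.0199]
eef_rot: [-0.001, 0.729, 0.684, -0.005]
wrist_force: [-3.9, 0.7, 2.4]
gripper_width: 0.0239
```

```bash
python3 w.py w9
```

```text
t 9.55 tcp [0.5182 0.3279 0.0199] z [-0.009 -0.005 -1.   ] jaw ang -3.69 F [-3.89  0.73  2.35] w 0.0239 q [ 0.52  0.13  1.78 -0.    1.24  0.59]
```

View pics/w9.png

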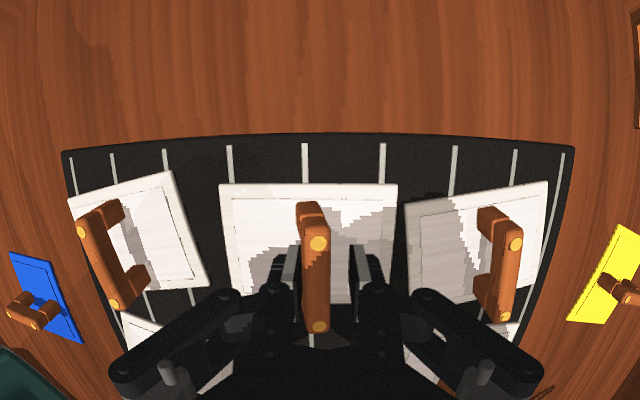

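Call:
{"op": "arm_command", "data": {
  "linear": [
    [-0.5, 0.03, 0],
    [-1.0, 0.06, 0],
    [-1.05, 0.07, 0],
    [-1.1, 0.07, 0],
    [-1.2, 0.08, 0],
    [-1.3, 0.08, 0],
    [-1.4, 0.09, 0],
    [-1.5, 0.1, 0],
    [-1.6, 0.1, 0],
    [-1.7, 0.11, 0]
  ],
  "turn": [
    [0, 0, 0],
    [0, 0, 0],
    [0, 0, 0],
    [0, 0, 0],
    [0, 0, 0],
    [0, 0, 0],
    [0, 0, 0],
    [0, 0, 0],
    [0, 0, 0],
    [0, 0, 0]
  ]
}}

```text
t: 10.6
ee_pos: [0.5013, 0.329, 0.02]
eef_rot: [-0.001, 0.729, 0.684, -0.005]
wrist_force: [-0.2, 0.3, 0.3]
gripper_width: 0.0239
```

```bash
python3 w.py w10
```

```text
t 10.6 tcp [0.5013 0.329  0.02  ] z [-0.009 -0.005 -1.   ] jaw ang -3.68 F [-0.21  0.33  0.28] w 0.0239 q [0.54 0.1  1.82 0.   1.24 0.6 ]
```

View pics/w10.png

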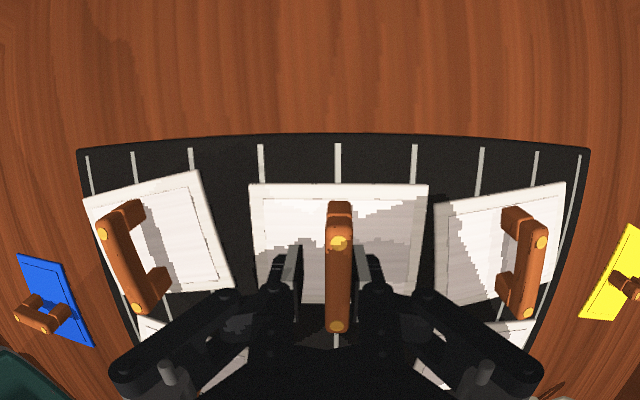

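Call:
{"op": "arm_command", "data": {
  "linear": [
    [-0.05, 0, 0],
    [-0.1, 0.01, 0],
    [-0.15, 0.01, 0],
    [-0.2, 0.01, 0],
    [-0.25, 0.02, 0],
    [-0.3, 0.02, 0],
    [-0.35, 0.02, 0],
    [-0.4, 0.03, 0],
    [-0.45, 0.03, 0],
    [-0.45, 0.03, 0]
  ],
  "turn": [
    [0, 0, 0],
    [0, 0, 0],
    [0, 0, 0],
    [0, 0, 0],
    [0, 0, 0],
    [0, 0, 0],
    [0, 0, 0],
    [0, 0, 0],
    [0, 0, 0],
    [0, 0, 0]
  ]
}}

```text
t: 11.65
ee_pos: [0.4967, 0.3293, 0.02]
eef_rot: [-0.001, 0.729, 0.684, -0.005]
wrist_force: [2.8, 0.4, -0.3]
gripper_width: 0.024
```

```bash
python3 w.py w11
```

```text
t 11.65 tcp [0.4967 0.3293 0.02  ] z [-0.009 -0.005 -1.   ] jaw ang -3.69 F [ 2.77  0.43 -0.28] w 0.024 q [ 0.54  0.09  1.82 -0.    1.24  0.61]
```

View pics/w11.png

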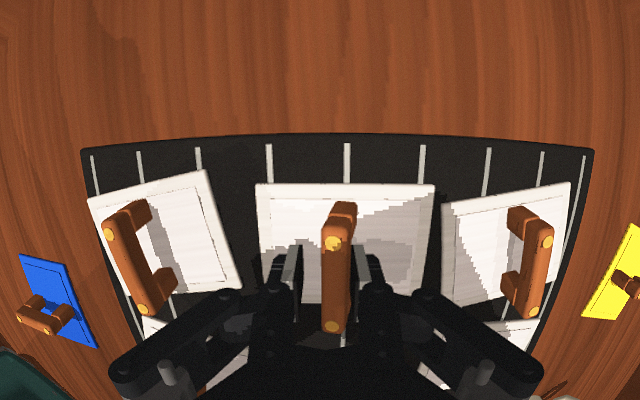

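Run:
```python
from h import *
import pickle
s,i=pickle.load(open('pics/w11.pkl','rb'))
p=plane(i,[(89,203),(206,171),(241,289)],.010,True)[:,:2]; print(p.round(4)); d=p[1]-p[0]; print(np.linalg.norm(d),np.degrees(np.arctan2(d[1],d[0])),(p[0]+p[2])/2)
s,i=pickle.load(open('pics/w1.pkl','rb'))
p=plane(i,[(202,72),(272,57),(280,113),(212,126)],.010,True)[:,:2];print(p.round(4),p.mean(0),np.degrees(np.arctan2(*(p[1]-p[0])[::-1])))
```

```text
[[0.3426 0.3663]
 [0.4361 0.3792]
 [0.4432 0.3046]]
0.09439079242135429 7.838148781949191 [0.39290756 0.33545719]
[[0.3409 0.3664]
 [0.4355 0.3785]
 [0.4448 0.306 ]
 [0.3524 0.2931]] [0.39342111 0.33598612] 7.300008218909267
```

Call:
{"op": "arm_command", "data": {
  "linear": [
    [0.9, 0, 0],
    [0.9, 0, 3],
    [0.9, 0, 5.5],
    [-3.5, 0.4, 6],
    [-7, 0.6, 6],
    [-10.3, 0.7, 6],
    [-10.3, 0.7, 5],
    [-10.3, 0.7, 3],
    [-10.3, 0.7, 1],
    [-10.3, 0.7, 0.3]
  ],
  "turn": [
    [0, 0, 0],
    [0, 0, 0],
    [0, 0, 3],
    [0, 0, 6],
    [0, 0, 9],
    [0, 0, 11.1],
    [0, 0, 11.1],
    [0, 0, 11.1],
    [0, 0, 11.1],
    [0, 0, 11.1]
  ]
}}

```text
t: 12.7
ee_pos: [0.3936, 0.3358, 0.021]
eef_rot: [-0.001, 0.66, 0.751, -0.006]
wrist_force: [0.0, 0.3, 0.9]
gripper_width: 0.024
```

```bash
python3 w.py w12
```

```text
t 12.7 tcp [0.3936 0.3358 0.021 ] z [-0.01  -0.009 -1.   ] jaw ang 7.39 F [0.01 0.33 0.9 ] w 0.024 q [ 0.66 -0.08  1.99 -0.    1.24  0.53]
[496. 265.] [0.5064 0.3219] [96. 92.] -3.7 bar (array([0.4974, 0.3371]), array([65., 39.]), 86.4)
```

View pics/w12.png

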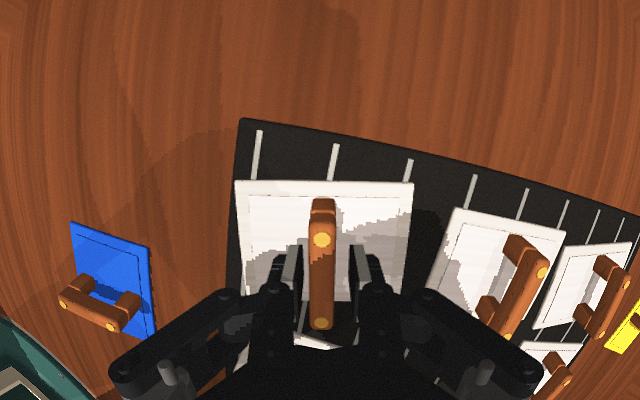

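Call:
{"op": "arm_command", "data": {
  "linear": [
    [0.2, 0.03, 0],
    [0.4, 0.05, 0],
    [0.5, 0.06, 0],
    [0.55, 0.07, 0],
    [0.6, 0.08, 0],
    [0.7, 0.09, 0],
    [0.8, 0.1, 0],
    [0.9, 0.12, 0],
    [1.0, 0.13, 0],
    [1.1, 0.14, 0]
  ],
  "turn": [
    [0, 0, 0],
    [0, 0, 0],
    [0, 0, 0],
    [0, 0, 0],
    [0, 0, 0],
    [0, 0, 0],
    [0, 0, 0],
    [0, 0, 0],
    [0, 0, 0],
    [0, 0, 0]
  ]
}}

```text
t: 13.75
ee_pos: [0.4043, 0.3373, 0.0213]
eef_rot: [-0.001, 0.66, 0.751, -0.007]
wrist_force: [-5.9, -0.8, 3.5]
gripper_width: 0.0238
```

```bash
python3 w.py w13
```

```text
t 13.75 tcp [0.4043 0.3373 0.0213] z [-0.011 -0.008 -1.   ] jaw ang 7.39 F [-5.89 -0.83  3.55] w 0.0238 q [ 0.65 -0.06  1.97 -0.    1.24  0.52]
[482. 263.] [0.5068 0.3247] [95. 87.] -4.0 bar (array([0.4986, 0.3393]), array([61., 37.]), 86.1)
```

View pics/w13.png

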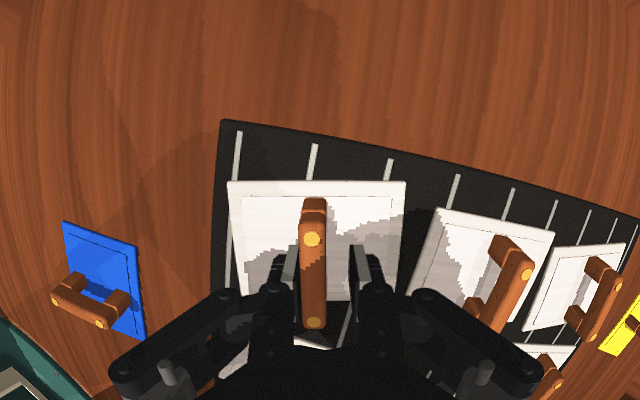

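Call:
{"op": "arm_command", "data": {
  "linear": [
    [-0.5, -0.07, 0],
    [-1.0, -0.13, 0],
    [-1.05, -0.14, 0],
    [-1.1, -0.14, 0],
    [-1.2, -0.16, 0],
    [-1.3, -0.17, 0],
    [-1.4, -0.18, 0],
    [-1.5, -0.2, 0],
    [-1.6, -0.21, 0],
    [-1.7, -0.22, 0]
  ],
  "turn": [
    [0, 0, 0],
    [0, 0, 0],
    [0, 0, 0],
    [0, 0, 0],
    [0, 0, 0],
    [0, 0, 0],
    [0, 0, 0],
    [0, 0, 0],
    [0, 0, 0],
    [0, 0, 0]
  ]
}}

```text
t: 14.8
ee_pos: [0.3875, 0.3351, 0.0214]
eef_rot: [-0.001, 0.66, 0.751, -0.006]
wrist_force: [3.0, 0.4, 1.2]
gripper_width: 0.0237
```

```bash
python3 w.py w14
```

```text
t 14.8 tcp [0.3875 0.3351 0.0214] z [-0.01  -0.008 -1.   ] jaw ang 7.38 F [3.05 0.38 1.21] w 0.0237 q [ 0.66 -0.09  2.   -0.    1.24  0.53]
[501. 266.] [0.5062 0.3196] [96. 96.] -3.8 bar (array([0.4968, 0.3349]), array([69., 40.]), 86.3)
```

View pics/w14.png

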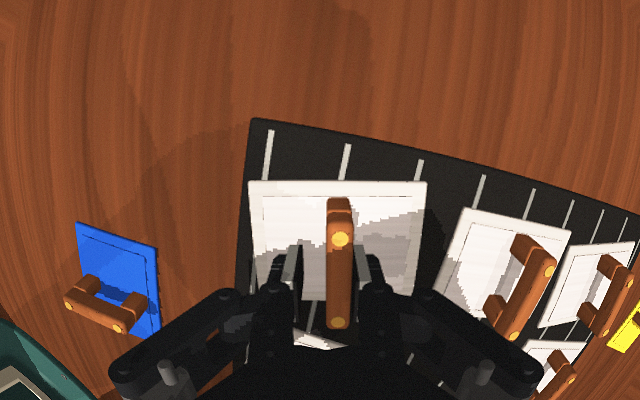

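Call:
{"op": "arm_command", "data": {
  "linear": [
    [0.6, 0.1, 0],
    [0.6, 0.1, 3],
    [0.6, 0.1, 5.5],
    [0.4, -4, 6],
    [0.2, -8, 6],
    [0.2, -11, 6],
    [0.2, -11, 5],
    [0.2, -11, 3],
    [0.2, -11, 1],
    [0.2, -11, 0.2]
  ],
  "turn": [
    [0, 0, 0],
    [0, 0, 0],
    [0, 0, -6],
    [0, 0, -12],
    [0, 0, -18],
    [0, 0, -24],
    [0.3, -0.6, -24.5],
    [0.3, -0.6, -24.5],
    [0.3, -0.6, -24.5],
    [0.3, -0.6, -24.5]
  ]
}}

```text
t: 15.85
ee_pos: [0.3886, 0.2251, 0.0214]
eef_rot: [-0.001, 0.804, 0.594, -0.002]
wrist_force: [-0.3, -0.4, -0.2]
gripper_width: 0.0238
```

```bash
python3 w.py w15
```

```text
t 15.85 tcp [0.3886 0.2251 0.0214] z [-0.004 -0.001 -1.   ] jaw ang -17.05 F [-0.32 -0.36 -0.25] w 0.0238 q [ 0.47 -0.25  2.14  0.    1.26  0.77]
[608. 164.] [0.6073 0.2144] [95. 86.] -9.2 bar (array([0.5788, 0.2258]), array([68., 35.]), -85.7)
[284.  68.] [0.3909 0.327 ] [115.  81.] -14.4 bar (array([0.3949, 0.3323]), array([51., 14.]), -82.7)
```

View pics/w15.png

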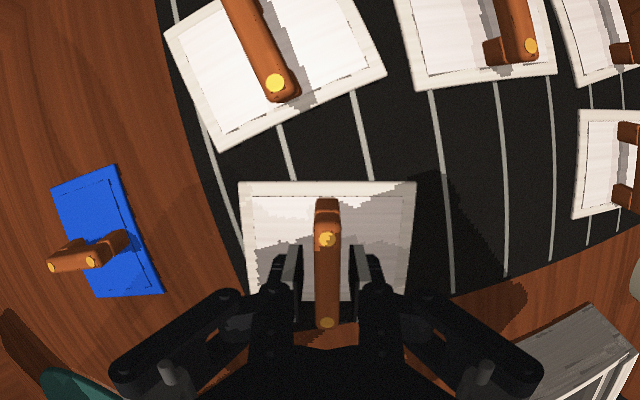

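Direction (0.956, −0.293).

Call:
{"op": "arm_command", "data": {
  "linear": [
    [0.2, -0.06, 0],
    [0.4, -0.12, 0],
    [0.5, -0.15, 0],
    [0.55, -0.17, 0],
    [0.6, -0.18, 0],
    [0.7, -0.21, 0],
    [0.8, -0.24, 0],
    [0.9, -0.27, 0],
    [1.0, -0.3, 0],
    [1.05, -0.32, 0]
  ],
  "turn": [
    [0, 0, 0],
    [0, 0, 0],
    [0, 0, 0],
    [0, 0, 0],
    [0, 0, 0],
    [0, 0, 0],
    [0, 0, 0],
    [0, 0, 0],
    [0, 0, 0],
    [0, 0, 0]
  ]
}}

```text
t: 16.9
ee_pos: [0.3986, 0.2221, 0.0213]
eef_rot: [-0.001, 0.804, 0.594, -0.003]
wrist_force: [-7.4, 3.1, 5.4]
gripper_width: 0.0237
```

```bash
python3 w.py w16
```

```text
t 16.9 tcp [0.3986 0.2221 0.0213] z [-0.005 -0.001 -1.   ] jaw ang -17.05 F [-7.39  3.11  5.36] w 0.0237 q [ 0.45 -0.23  2.12  0.    1.25  0.75]
[603. 163.] [0.6122 0.2116] [106.  90.] -9.1 bar (array([0.5848, 0.2231]), array([74., 42.]), -85.4)
```

View pics/w16.png

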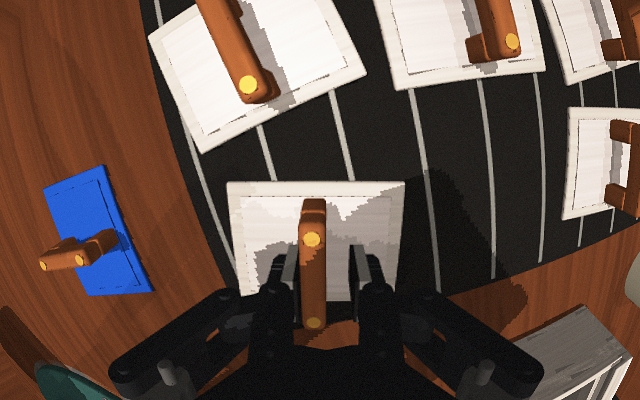

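Call:
{"op": "arm_command", "data": {
  "linear": [
    [-0.5, 0.15, 0],
    [-0.9, 0.27, 0],
    [-1.0, 0.3, 0],
    [-1.1, 0.33, 0],
    [-1.2, 0.36, 0],
    [-1.3, 0.39, 0],
    [-1.35, 0.41, 0],
    [-1.45, 0.44, 0],
    [-1.55, 0.47, 0],
    [-1.65, 0.5, 0]
  ],
  "turn": [
    [0, 0, 0],
    [0, 0, 0],
    [0, 0, 0],
    [0, 0, 0],
    [0, 0, 0],
    [0, 0, 0],
    [0, 0, 0],
    [0, 0, 0],
    [0, 0, 0],
    [0, 0, 0]
  ]
}}

```text
t: 17.95
ee_pos: [0.3822, 0.2271, 0.0214]
eef_rot: [-0.001, 0.804, 0.594, -0.002]
wrist_force: [3.0, -1.3, 0.2]
gripper_width: 0.0243
```

```bash
python3 w.py w17
```

```text
t 17.95 tcp [0.3822 0.2271 0.0214] z [-0.005 -0.001 -1.   ] jaw ang -17.06 F [ 3.03 -1.33  0.18] w 0.0243 q [ 0.48 -0.26  2.15  0.    1.26  0.78]
[611. 165.] [0.6036 0.2172] [87. 82.] -9.5 bar (array([0.5783, 0.2126]), array([36., 16.]), -26.5)
[287.  63.] [0.3936 0.3349] [101.  78.] 2.0 bar (array([0.3943, 0.3319]), array([50., 12.]), -82.5)
```

View pics/w17.png

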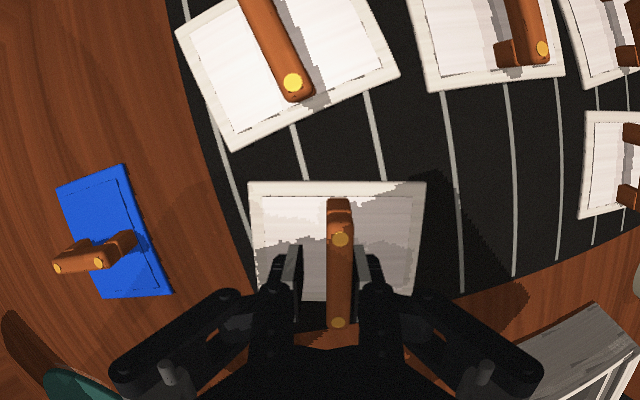

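Call:
{"op": "arm_command", "data": {
  "linear": [
    [0.3, -0.08, -0.2],
    [0.57, -0.17, -0.2],
    [0.57, -0.17, -0.2],
    [0.57, -0.17, -0.2],
    [0.57, -0.17, -0.2],
    [0.57, -0.17, -0.2],
    [0.57, -0.17, -0.2],
    [0.57, -0.17, -0.2],
    [0.57, -0.17, -0.2],
    [0.57, -0.17, -0.2]
  ],
  "turn": [
    [0, 0, 0],
    [0, 0, 0],
    [0, 0, 0],
    [0, 0, 0],
    [0, 0, 0],
    [0, 0, 0],
    [0, 0, 0],
    [0, 0, 0],
    [0, 0, 0],
    [0, 0, 0]
  ]
}}

```text
t: 19.0
ee_pos: [0.3877, 0.2255, 0.0193]
eef_rot: [-0.001, 0.804, 0.594, -0.002]
wrist_force: [-0.6, -1.0, 0.3]
gripper_width: 0.024
```

Call:
{"op": "arm_command", "data": {
  "linear": [
    [0, 0, 0],
    [0, 0, 0],
    [0, 0, 0],
    [0, 0, 0],
    [0, 0, 0],
    [0, 0, 0],
    [0, 0, 0],
    [0, 0, 0.5],
    [0, 0, 1],
    [0, 0, 2]
  ],
  "turn": [
    [0, 0, 0],
    [0, 0, 0],
    [0, 0, 0],
    [0, 0, 0],
    [0, 0, 0],
    [0, 0, 0],
    [0, 0, 0],
    [0, 0, 0],
    [0, 0, 0],
    [0, 0, 0]
  ],
  "gripper": 0.0
}}

```text
t: 20.0
ee_pos: [0.3873, 0.2252, 0.0392]
eef_rot: [-0.001, 0.804, 0.594, -0.003]
wrist_force: [-0.7, 0.4, -3.2]
gripper_width: 0.0112
```

```bash
python3 w.py w18
```

```text
t 20.0 tcp [0.3873 0.2252 0.0392] z [-0.006 -0.002 -1.   ] jaw ang -17.05 F [-0.7   0.44 -3.16] w 0.0112 q [ 0.47 -0.27  2.13  0.    1.29  0.77]
[281.  61.] [0.3938 0.3351] [98. 85.] 4.5 bar (array([0.3944, 0.3352]), array([57., 13.]), -82.4)
```

View pics/w18.png

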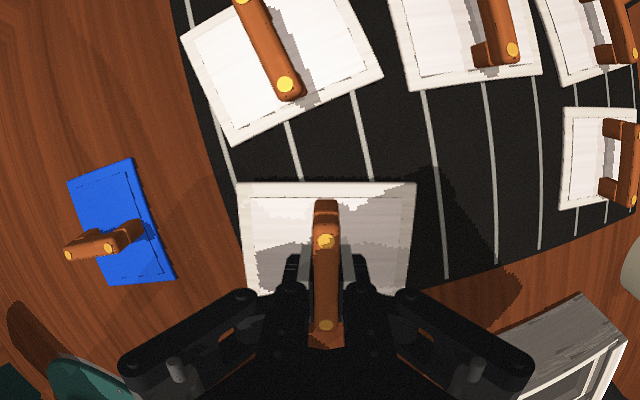

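```bash
cat > grip.py <<'E'
from h import *
import pickle,sys
# usage: name x1 y1 x2 y2 dz(platetop - tcpz)
def grip(n,p,dz):
    s,i=pickle.load(open(f'pics/{n}.pkl','rb'))
    P=plane(i,p,s['ee_pos'][2]+dz,True)
    T=rot(s['eef_rot']).inv().apply(P-s['ee_pos'])
    d=P[1]-P[0]
    print('tool-frame corners mm',(T*1000).round(1),'len',np.linalg.norm(d)*1000,'edge ang',np.degrees(np.arctan2(d[1],d[0])))
if __name__=="__main__":
    a=list(map(float,sys.argv[2:])); grip(sys.argv[1],[a[0:2],a[2:4]],a[4])
E
python3 grip.py w18 237.5 183 416.5 183.5 -.0092
```

```text
tool-frame corners mm [[ 39.4 -46.    9.3]
 [ 39.3  47.6   8.8]] len 93.62658235581885 edge ang -17.086779011766602
```

Call:
{"op": "arm_command", "data": {
  "linear": [
    [0, 0, 5],
    [0, 0, 10],
    [1, -2, 14],
    [3, -6, 18],
    [5, -10, 22],
    [7, -14, 24],
    [9, -18, 24],
    [11, -22, 24],
    [13, -26, 24],
    [15, -30, 24]
  ],
  "turn": [
    [0, 0, 0],
    [0, 0, 0],
    [0, 0, 3],
    [0, 0, 6],
    [0, 0, 9],
    [0, 0, 12],
    [0, 0, 15],
    [0, 0, 18],
    [0, 0, 18],
    [0, 0, 18]
  ]
}}

```text
t: 21.05
ee_pos: [0.5387, -0.0767, 0.2818]
eef_rot: [-0.0, 0.701, 0.713, -0.002]
wrist_force: [0.7, 1.2, -3.2]
gripper_width: 0.011
```

Call:
{"op": "arm_command", "data": {
  "linear": [
    [0, -2, 0],
    [0, -4, 0],
    [0, -6, 0],
    [0, -6, 0],
    [0, -6, 0],
    [0, -6, 0],
    [0, -6, 0],
    [0, -6, 0],
    [0, -6, 0],
    [0, -6, 0]
  ],
  "turn": [
    [0, 0, 0],
    [0, 0, 0],
    [0, 0, 0],
    [0, 0, 0],
    [0, 0, 0],
    [0, 0, 0],
    [0, 0, 0],
    [0, 0, 0],
    [0, 0, 0],
    [0, 0, 0]
  ]
}}

```text
t: 22.05
ee_pos: [0.5387, -0.1365, 0.2819]
eef_rot: [-0.0, 0.701, 0.713, -0.002]
wrist_force: [0.4, -0.5, -3.4]
gripper_width: 0.0106
```

```bash
python3 w.py w19
```

```text
t 22.05 tcp [ 0.5387 -0.1365  0.2819] z [-0.003 -0.002 -1.   ] jaw ang 0.94 F [ 0.35 -0.54 -3.44] w 0.0106 q [-0.29 -0.15  1.62 -0.    1.67 -0.31]
```

View pics/w19.png

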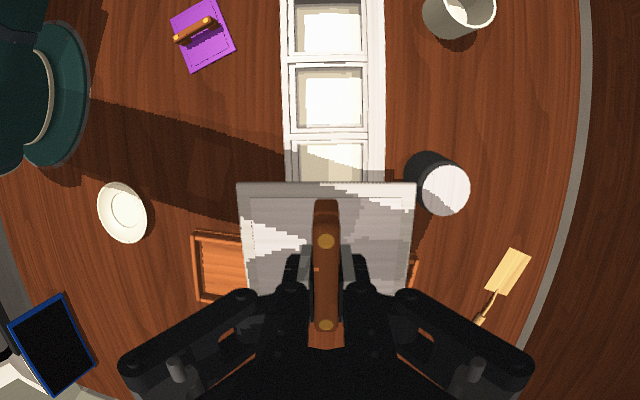

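Run:
```python
import cv2
g=cv2.imread("pics/w19.png")[0:190,265:400]; cv2.imwrite("pics/z19.png",cv2.resize(g,None,fx=4,fy=3.1,interpolation=2)[:600])
g=cv2.imread("pics/w19.png")[0:150,265:400]; cv2.imwrite("pics/z19.png",cv2.resize(g,None,fx=4,fy=4,interpolation=2))
```

```text
(no output)
```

View pics/z19.png

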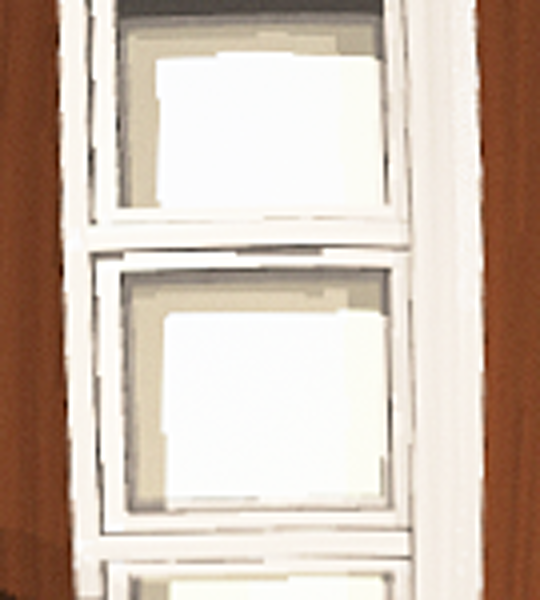

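Run:
```python
from h import *
import pickle
s,i=pickle.load(open('pics/w19.pkl','rb'))
print(i['eye'])
q=lambda l:[(265-.375+a/4,-.375+b/4) for a,b in l]
D=plane(i,q([(110,236),(250,235),(390,230),(110,547),(250,546),(390,543)]),.073,True);print('div',D.round(4)[:,:2])
F=plane(i,q([(60,100),(65,234),(76,545),(71,400)]),.073,True);print('front',F.round(4)[:,:2])
L=plane(i,q([(478,100),(481,234),(484,400),(486,545)]),.080,True);print('lipfar',L.round(4)[:,:2])
N=plane(i,q([(408,100),(410,234),(412,400),(412,545)]),.080,True);print('lipnear',N.round(4)[:,:2])
# top camera
i=r.camera_info("top"); q=lambda l:[(270-.4+a/5,150-.4+b/5) for a,b in l]
print('top front',plane(i,q([(56,305),(662,300)]),.073)[:,:2].round(4),'far',plane(i,q([(50,55),(662,45)]),.080)[:,:2].round(4))
print('top lipnear',plane(i,q([(52,95),(660,87)]),.080)[:,:2].round(4))
print('div',plane(i,q([(258,195),(457,195)]),.073)[:,:2].round(4))
```

```text
[ 0.53788331 -0.05530187  0.42465059]
div [[ 0.499  -0.0087]
 [ 0.5378 -0.0084]
 [ 0.5767 -0.0055]
 [ 0.4995 -0.0978]
 [ 0.5394 -0.0971]
 [ 0.5793 -0.0952]]
front [[ 0.4841  0.0319]
 [ 0.4863 -0.0078]
 [ 0.4897 -0.0972]
 [ 0.4884 -0.0556]]
lipfar [[ 0.5998  0.033 ]
 [ 0.6011 -0.0061]
 [ 0.6033 -0.053 ]
 [ 0.6058 -0.0939]]
lipnear [[ 0.5803  0.0315]
 [ 0.5814 -0.0074]
 [ 0.5832 -0.054 ]
 [ 0.5847 -0.0948]]
top front [[ 0.4853  0.0828]
 [ 0.4937 -0.1882]] far [[ 0.5973  0.0882]
 [ 0.6077 -0.1859]]
top lipnear [[ 0.5792  0.0868]
 [ 0.5887 -0.1852]]
div [[ 0.5369 -0.0066]
 [ 0.5389 -0.096 ]]
```

Call:
{"op": "arm_command", "data": {
  "linear": [
    [-0.1, -0.2, -3],
    [-0.2, -0.4, -6],
    [-0.3, -0.6, -9],
    [-0.3, -0.6, -12],
    [-0.3, -0.6, -14],
    [-0.3, -0.6, -15.8],
    [-0.3, -0.6, -15.8],
    [-0.3, -0.6, -15.8],
    [-0.3, -0.6, -15.8],
    [-0.3, -0.6, -15.8]
  ],
  "turn": [
    [0, 3, 0.5],
    [-0.1, 6, 0.8],
    [-0.2, 9, 1.1],
    [-0.3, 12, 1.3],
    [-0.3, 12, 1.3],
    [-0.3, 12, 1.3],
    [-0.3, 12, 1.3],
    [-0.3, 12, 1.3],
    [-0.3, 12, 1.3],
    [-0.3, 12, 1.3]
  ]
}}

```text
t: 23.1
ee_pos: [0.5361, -0.1427, 0.1252]
eef_rot: [-0.072, 0.689, 0.717, -0.076]
wrist_force: [0.3, -0.3, -3.9]
gripper_width: 0.0108
```

```bash
python3 w.py w20; python3 -c "
from h import *
img=r.camera('scene');cv2.imwrite('pics/s20.png',cv2.resize(img[130:300,180:420],None,fx=3.2,fy=3.2,interpolation=2))"
```

```text
t 23.1 tcp [ 0.5361 -0.1427  0.1252] z [-0.209 -0.01  -0.978] jaw ang 2.23 F [ 0.27 -0.31 -3.88] w 0.0108 q [-0.27  0.03  1.71 -0.07  1.6  -0.31]
```

View pics/w20.png

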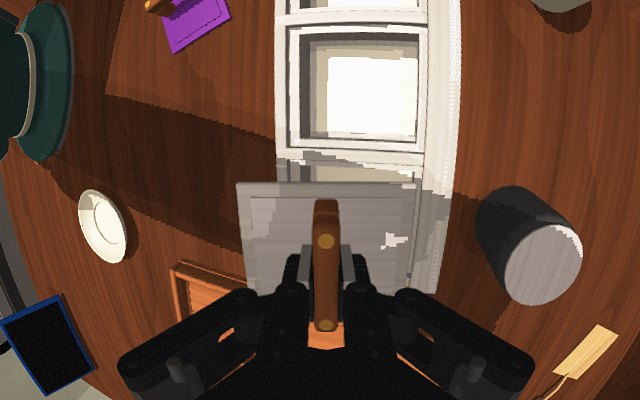

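View pics/s20.png

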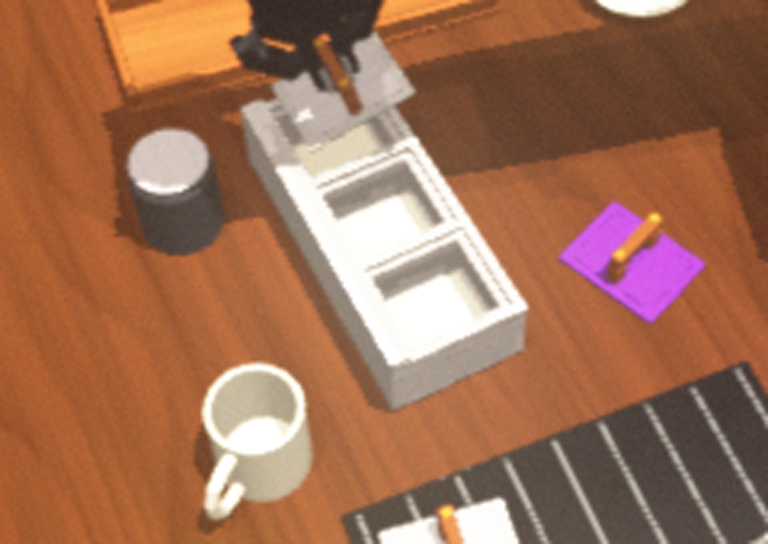

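Call:
{"op": "arm_command", "data": {
  "linear": [
    [0, 0.03, -1],
    [0, 0.03, -2],
    [0, 0.03, -3],
    [0, 0.03, -3.4],
    [0, 0.03, -3.4],
    [0, 0.03, -3.4],
    [0, 0.03, -3.4],
    [0, 0.03, -3.4],
    [0, 0.03, -3.4],
    [0, 0.03, -3.4]
  ],
  "turn": [
    [0, 0, 0],
    [0, 0, 0],
    [0, 0, 0],
    [0, 0, 0],
    [0, 0, 0],
    [0, 0, 0],
    [0, 0, 0],
    [0, 0, 0],
    [0, 0, 0],
    [0, 0, 0]
  ]
}}

```text
t: 24.2
ee_pos: [0.5359, -0.1424, 0.0909]
eef_rot: [-0.072, 0.689, 0.717, -0.077]
wrist_force: [-0.4, 0.5, -3.4]
gripper_width: 0.0113
```

```bash
python3 w.py w21; python3 -c "
import cv2
cv2.imwrite('pics/z21.png',cv2.resize(cv2.imread('pics/w21.png')[100:320,200:480],None,fx=2.7,fy=2.7,interpolation=2))"
```

```text
t 24.2 tcp [ 0.5359 -0.1424  0.0909] z [-0.209 -0.01  -0.978] jaw ang 2.23 F [-0.4   0.46 -3.4 ] w 0.0113 q [-0.27  0.06  1.74 -0.07  1.54 -0.3 ]
```

View pics/z21.png

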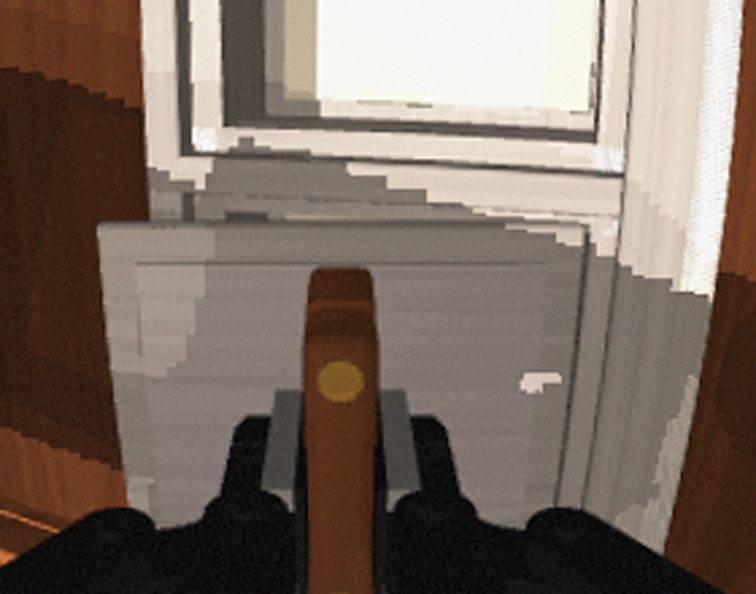

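Run:
```python
from h import *
import pickle
s,i=pickle.load(open('pics/w21.pkl','rb'))
q=lambda l:[(200-.3+a/2.7,100-.3+b/2.7) for a,b in l]
print('div S edge',plane(i,q([(200,192),(300,198),(470,207),(560,213)]),.073,True).round(4))
print('div N edge',plane(i,q([(200,157),(400,163),(560,170)]),.073,True).round(4))
print('lid far corner',plane(i,q([(586,232)]),.0715,True).round(4), 'near',plane(i,q([(98,224)]),.0915,True).round(4))
print('lip near',plane(i,q([(625,180),(612,290)]),.080,True).round(4))
```

```text
div S edge [[ 0.501  -0.1016  0.073 ]
 [ 0.5225 -0.1011  0.073 ]
 [ 0.5563 -0.0997  0.073 ]
 [ 0.5738 -0.0991  0.073 ]]
div N edge [[ 0.5011 -0.0942  0.073 ]
 [ 0.5422 -0.0923  0.073 ]
 [ 0.5729 -0.0907  0.073 ]]
lid far corner [[ 0.5795 -0.1027  0.0715]] near [[ 0.4867 -0.1048  0.0915]]
lip near [[ 0.5846 -0.0899  0.08  ]
 [ 0.585  -0.1112  0.08  ]]
```

Call:
{"op": "arm_command", "data": {
  "linear": [
    [0, 0.08, 0],
    [0.2, 0.09, 0],
    [0.5, 0.1, 0],
    [0.8, 0.11, 0],
    [1.1, 0.12, 0],
    [1.4, 0.13, 0],
    [1.65, 0.14, 0],
    [1.65, 0.14, 0],
    [1.65, 0.14, 0],
    [1.65, 0.14, 0]
  ],
  "turn": [
    [0, 0, 0],
    [0, 0, 0],
    [0, 0, 0],
    [0, 0, 0],
    [0, 0, 0],
    [0, 0, 0],
    [0, 0, 0],
    [0, 0, 0],
    [0, 0, 0],
    [0, 0, 0]
  ]
}}

```text
t: 25.25
ee_pos: [0.5524, -0.141, 0.0908]
eef_rot: [-0.072, 0.689, 0.717, -0.077]
wrist_force: [-0.3, 0.2, -2.9]
gripper_width: 0.0112
```

```bash
python3 w.py w22; python3 -c "
import cv2
cv2.imwrite('pics/z22.png',cv2.resize(cv2.imread('pics/w22.png')[100:320,200:480],None,fx=2.7,fy=2.7,interpolation=2))"
```

```text
t 25.25 tcp [ 0.5524 -0.141   0.0908] z [-0.209 -0.01  -0.978] jaw ang 2.23 F [-0.25  0.21 -2.91] w 0.0112 q [-0.26  0.09  1.71 -0.06  1.54 -0.29]
```

View pics/z22.png

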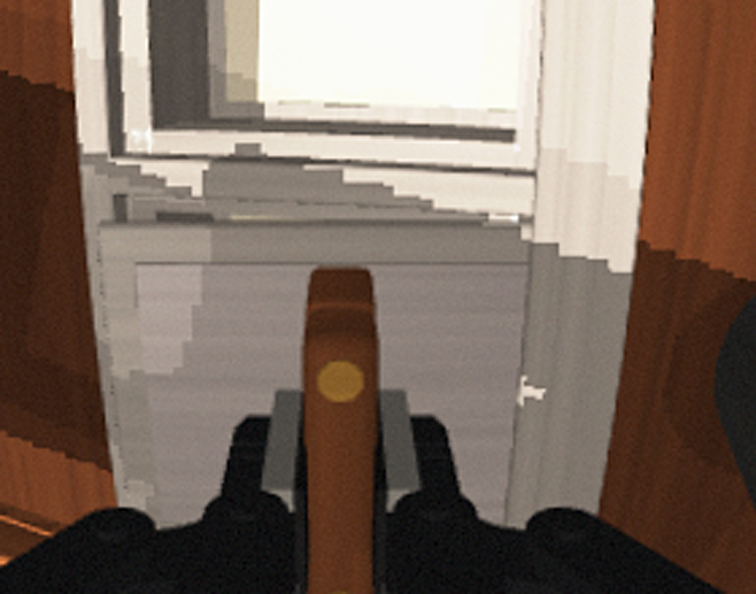

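Call:
{"op": "arm_command", "data": {
  "linear": [
    [-0.03, 0, -0.15],
    [-0.07, 0, -0.3],
    [-0.11, 0, -0.48],
    [-0.16, 0, -0.64],
    [-0.21, -0.01, -0.8],
    [-0.27, -0.01, -0.95],
    [-0.33, -0.01, -1.1],
    [-0.33, -0.01, -1.13],
    [-0.33, -0.01, -1.13],
    [-0.33, -0.01, -1.13]
  ],
  "turn": [
    [0.05, -1.5, 0],
    [0.1, -3, 0],
    [0.2, -5, 0],
    [0.25, -6.5, 0],
    [0.3, -8, 0],
    [0.4, -10, 0],
    [0.45, -11.5, 0],
    [0.45, -12, 0],
    [0.45, -12, 0],
    [0.45, -12, 0]
  ]
}}

```text
t: 26.3
ee_pos: [0.5491, -0.1411, 0.0796]
eef_rot: [0.0, 0.693, 0.721, -0.001]
wrist_force: [1.0, -0.8, -2.9]
gripper_width: 0.0108
```

```bash
python3 w.py w23; python3 -c "
import cv2
cv2.imwrite('pics/z23.png',cv2.resize(cv2.imread('pics/w23.png')[100:320,200:480],None,fx=2.7,fy=2.7,interpolation=2))"
```

```text
t 26.3 tcp [ 0.5491 -0.1411  0.0796] z [-0.002 -0.002 -1.   ] jaw ang 2.23 F [ 1.   -0.83 -2.9 ] w 0.0108 q [-0.3  -0.03  1.85 -0.    1.33 -0.33]
```

View pics/z23.png

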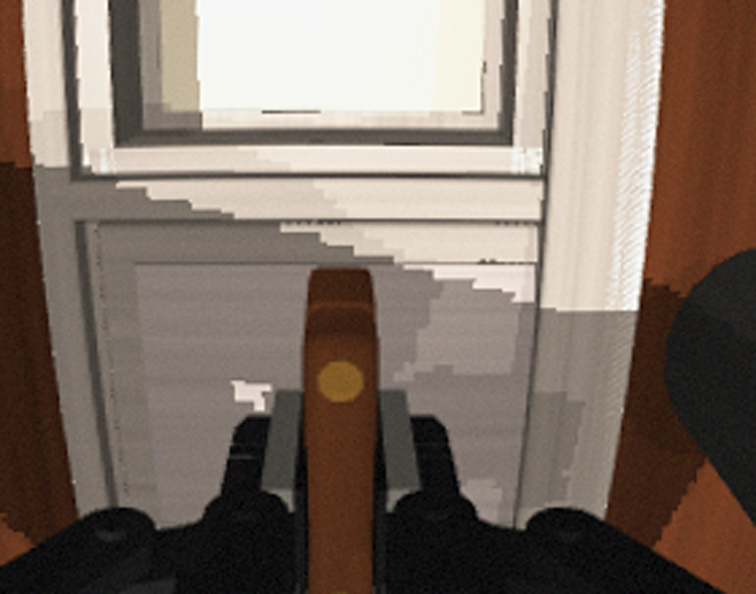

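Call:
{"op": "arm_command", "data": {
  "linear": [
    [0, 0, -0.03],
    [0, 0, -0.06],
    [0, 0, -0.09],
    [0, 0, -0.09],
    [0, 0, -0.09],
    [0, 0, -0.09],
    [0, 0, -0.09],
    [0, 0, -0.09],
    [0, 0, -0.09],
    [0, 0, -0.09]
  ],
  "turn": [
    [0, 0, 0],
    [0, 0, 0],
    [0, 0, 0],
    [0, 0, 0],
    [0, 0, 0],
    [0, 0, 0],
    [0, 0, 0],
    [0, 0, 0],
    [0, 0, 0],
    [0, 0, 0]
  ]
}}

```text
t: 27.35
ee_pos: [0.5493, -0.1411, 0.0795]
eef_rot: [0.0, 0.693, 0.721, -0.002]
wrist_force: [-6.7, 1.6, 7.9]
gripper_width: 0.0112
```

Call:
{"op": "arm_command", "data": {
  "linear": [
    [0, 0, 0],
    [0, 0, 0],
    [0, 0, 0],
    [0, 0, 0],
    [0, 0, 0],
    [0, 0, 0],
    [0, 0, 1],
    [0, 0, 3],
    [0, 0, 6],
    [0, 0, 9]
  ],
  "turn": [
    [0, 0, 0],
    [0, 0, 0],
    [0, 0, 0],
    [0, 0, 0],
    [0, 0, 0],
    [0, 0, 0],
    [0, 0, 0],
    [0, 0, 0],
    [0, 0, 0],
    [0, 0, 0]
  ],
  "gripper": 0.35
}}

```text
t: 28.35
ee_pos: [0.5491, -0.141, 0.1711]
eef_rot: [0.0, 0.693, 0.721, -0.002]
wrist_force: [0.5, 0.4, 0.3]
gripper_width: 0.0302
```

```bash
python3 w.py w24
```

```text
t 28.35 tcp [ 0.5491 -0.141   0.1711] z [-0.002 -0.002 -1.   ] jaw ang 2.23 F [0.55 0.39 0.35] w 0.0302 q [-0.29 -0.1   1.75 -0.    1.49 -0.33]
```

View pics/w24.png

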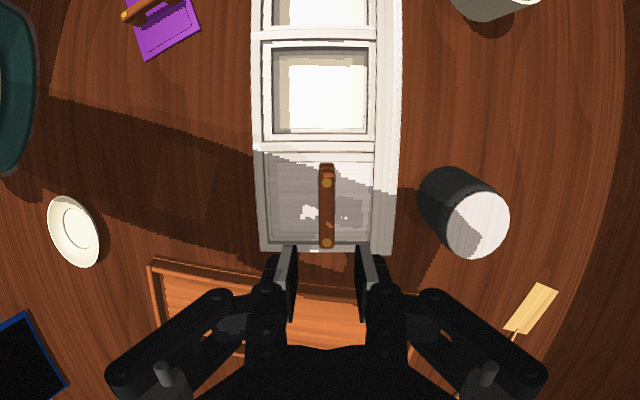

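Call:
{"op": "arm_command", "data": {
  "linear": [
    [0, 4, 2],
    [0.5, 9, 3],
    [1, 14, 3],
    [2, 19, 3],
    [3, 24, 3],
    [4, 29, 3],
    [5, 34, 3],
    [6, 39, 2],
    [6.4, 43, 1],
    [6.4, 46, 0]
  ],
  "turn": [
    [0, 0, 0],
    [0, 0, 0],
    [0, 0, 1],
    [0, 0, 2],
    [0, 0, 3.3],
    [0, 0, 3.3],
    [0, 0, 3.3],
    [0, 0, 3.3],
    [0, 0, 3.3],
    [0, 0, 3.3]
  ]
}}

```text
t: 29.4
ee_pos: [0.6146, 0.3216, 0.1767]
eef_rot: [0.003, 0.672, 0.741, 0.0]
wrist_force: [0.2, -0.4, -0.6]
gripper_width: 0.0299
```

```bash
python3 w.py w25
```

```text
t 29.4 tcp [0.6146 0.3216 0.1767] z [ 0.004 -0.004 -1.   ] jaw ang 5.62 F [ 0.23 -0.43 -0.63] w 0.0299 q [ 0.45  0.17  1.47 -0.01  1.5   0.35]
[323. 326.] [0.6345 0.1162] [100.  73.] -15.5 bar (array([0.6312, 0.1459]), array([90., 66.]), -16.5)
[323. 181.] [0.6134 0.3171] [95. 81.] 5.4 bar (array([0.6129, 0.3217]), array([64., 12.]), -84.4)
[227. 162.] [0.5074 0.3267] [96. 82.] -3.8 bar (array([0.5105, 0.3309]), array([66., 20.]), 83.3)
```

View pics/w25.png

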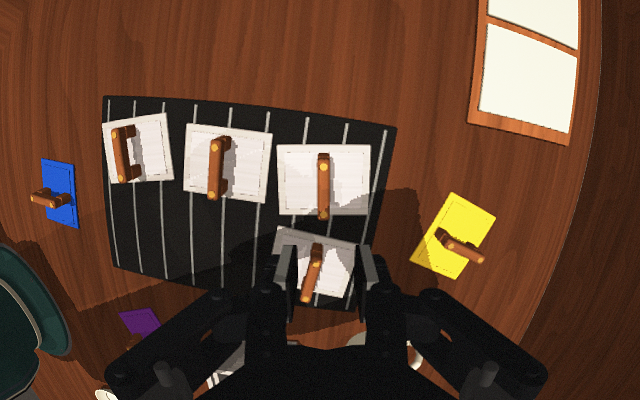

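Call:
{"op": "arm_command", "data": {
  "linear": [
    [-0.16, -0.26, -3],
    [-0.16, -0.26, -6],
    [-0.16, -0.26, -9],
    [-0.16, -0.26, -11],
    [-0.16, -0.26, -13],
    [-0.16, -0.26, -14.5],
    [-0.16, -0.26, -15.6],
    [-0.16, -0.26, -15.7],
    [-0.16, -0.26, -15.7],
    [-0.16, -0.26, -15.7]
  ],
  "turn": [
    [0, 0, 0],
    [0, 0, 0],
    [0, 0, 0],
    [0, 0, 0],
    [-0.2, -0.2, 0],
    [-0.2, -0.2, 0],
    [-0.2, -0.2, 0],
    [-0.2, -0.2, 0],
    [-0.2, -0.2, 0],
    [-0.2, -0.2, 0]
  ]
}}

```text
t: 30.45
ee_pos: [0.6124, 0.3219, 0.0186]
eef_rot: [0.005, 0.671, 0.741, -0.0]
wrist_force: [-0.3, 0.2, -0.3]
gripper_width: 0.03
```

```bash
python3 w.py w26
```

```text
t 30.45 tcp [0.6124 0.3219 0.0186] z [ 0.007 -0.006 -1.   ] jaw ang 5.7 F [-0.28  0.17 -0.28] w 0.03 q [ 0.45  0.28  1.61 -0.01  1.25  0.35]
[158. 222.] [0.5068 0.317 ] [101.  95.] 86.4 bar (array([0.5152, 0.3323]), array([72., 31.]), 86.1)
```

View pics/w26.png

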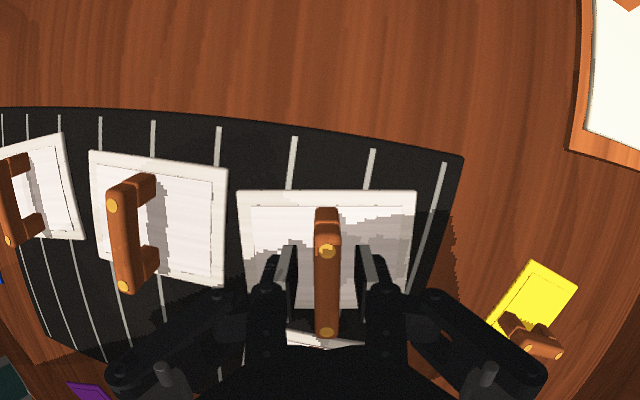

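Call:
{"op": "arm_command", "data": {
  "linear": [
    [0.05, -0.15, 0],
    [0.05, -0.28, 0.05],
    [0.05, -0.28, 0.05],
    [0.05, -0.28, 0.05],
    [0.05, -0.28, 0.05],
    [0.05, -0.28, 0.05],
    [0.05, -0.28, 0.05],
    [0.05, -0.28, 0.05],
    [0.05, -0.28, 0.05],
    [0.05, -0.28, 0.05]
  ],
  "turn": [
    [0.34, 0.4, 0],
    [0.34, 0.4, 0],
    [0.34, 0.4, 0],
    [0.34, 0.4, 0],
    [0.34, 0.4, 0],
    [0.34, 0.4, 0],
    [0.34, 0.4, 0],
    [0.34, 0.4, 0],
    [0.34, 0.4, 0],
    [0.34, 0.4, 0]
  ]
}}

```text
t: 31.5
ee_pos: [0.6129, 0.3191, 0.0191]
eef_rot: [0.0, 0.671, 0.741, -0.0]
wrist_force: [0.2, 0.6, -0.1]
gripper_width: 0.03
```

Call:
{"op": "arm_command", "data": {
  "linear": [
    [0, 0, 0],
    [0, 0, 0],
    [0, 0, 0],
    [0, 0, 0],
    [0, 0, 0],
    [0, 0, 0],
    [0, 0, 0],
    [0, 0, 0.5],
    [0, 0, 1],
    [0, 0, 2]
  ],
  "turn": [
    [0, 0, 0],
    [0, 0, 0],
    [0, 0, 0],
    [0, 0, 0],
    [0, 0, 0],
    [0, 0, 0],
    [0, 0, 0],
    [0, 0, 0],
    [0, 0, 0],
    [0, 0, 0]
  ],
  "gripper": 0.0
}}

```text
t: 32.5
ee_pos: [0.6124, 0.3189, 0.0388]
eef_rot: [-0.0, 0.671, 0.741, -0.001]
wrist_force: [-0.3, 0.1, -3.6]
gripper_width: 0.0113
```

```bash
python3 w.py w27;python3 -c "
import cv2
cv2.imwrite('pics/z27.png',cv2.resize(cv2.imread('pics/w27.png')[150:330,200:480],None,fx=2.7,fy=2.7,interpolation=2))"
```

```text
t 32.5 tcp [0.6124 0.3189 0.0388] z [-0.002 -0.001 -1.   ] jaw ang 5.7 F [-0.27  0.11 -3.57] w 0.0113 q [ 0.44  0.26  1.6  -0.    1.29  0.34]
```

View pics/z27.png

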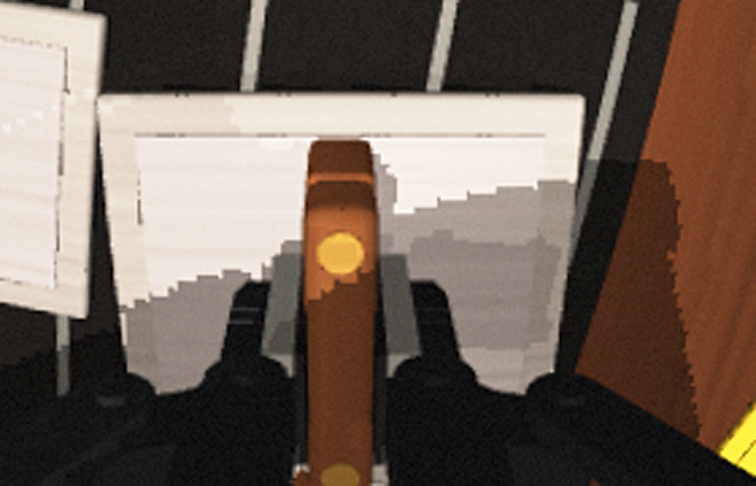

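```bash
python3 grip.py w27 236.5 185.5 416 185.2 -.0092; python3 grip.py w23 230 182.5 390 182.5 -.0092
```

```text
tool-frame corners mm [[ 38.  -46.5   9.3]
 [ 38.3  47.6   9.1]] len 94.16825704323948 edge ang 5.866662942942523
tool-frame corners mm [[ 39.7 -50.    9.2]
 [ 39.6  33.4   9.1]] len 83.42566297208847 edge ang 2.1779835292052336
```

Call:
{"op": "arm_command", "data": {
  "linear": [
    [0, 0, 4],
    [0, 0, 8],
    [-0.5, -2, 12],
    [-1, -6, 15],
    [-2, -11, 15],
    [-3, -16, 15],
    [-4, -21, 15],
    [-5.5, -26, 15],
    [-7, -31, 15],
    [-8, -36, 15]
  ],
  "turn": [
    [0, 0, 0],
    [0, 0, 0],
    [0, 0, -1],
    [0, 0, -2],
    [0, 0, -3.5],
    [0, 0, -3.5],
    [0, 0, -3.5],
    [0, 0, -3.5],
    [0, 0, -3.5],
    [0, 0, -3.5]
  ]
}}

```text
t: 33.55
ee_pos: [0.5339, -0.0339, 0.1921]
eef_rot: [0.001, 0.693, 0.721, 0.001]
wrist_force: [1.0, -1.0, -2.8]
gripper_width: 0.0109
```

```bash
python3 w.py w28
```

```text
t 33.55 tcp [ 0.5339 -0.0339  0.1921] z [ 0.002  0.    -1.   ] jaw ang 2.23 F [ 1.02 -0.97 -2.85] w 0.0109 q [-0.11 -0.18  1.79  0.    1.53 -0.15]
```

Call:
{"op": "arm_command", "data": {
  "linear": [
    [-0.1, -0.8, -1],
    [-0.14, -1.77, -2],
    [-0.14, -1.77, -4],
    [-0.14, -1.77, -5.5],
    [-0.14, -1.77, -6.7],
    [-0.14, -1.77, -6.7],
    [-0.14, -1.77, -6.7],
    [-0.14, -1.77, -6.7],
    [-0.14, -1.77, -6.7],
    [-0.14, -1.77, -6.7]
  ],
  "turn": [
    [-0.1, 3, 0],
    [-0.2, 6, 0],
    [-0.35, 9, 0],
    [-0.45, 12, 0],
    [-0.45, 12, 0],
    [-0.45, 12, 0],
    [-0.45, 12, 0],
    [-0.45, 12, 0],
    [-0.45, 12, 0],
    [-0.45, 12, 0]
  ]
}}

```text
t: 34.6
ee_pos: [0.5317, -0.0575, 0.1258]
eef_rot: [-0.07, 0.691, 0.716, -0.076]
wrist_force: [-0.5, 0.5, -2.2]
gripper_width: 0.0112
```

```bash
python3 w.py w29
```

```text
t 34.6 tcp [ 0.5317 -0.0575  0.1258] z [-0.205 -0.011 -0.979] jaw ang 2.04 F [-0.5   0.48 -2.19] w 0.0112 q [-0.13 -0.01  1.75 -0.04  1.6  -0.17]
```

View pics/w29.png

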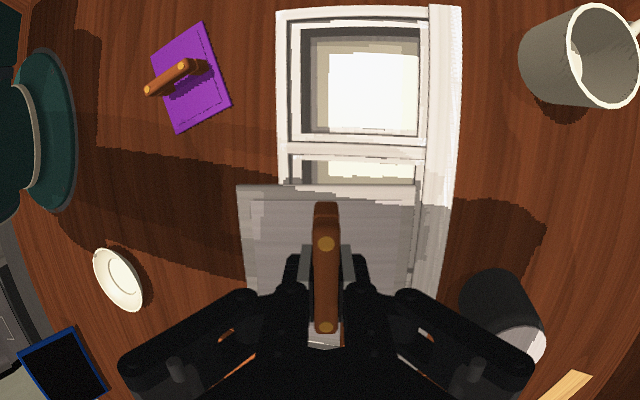

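Call:
{"op": "arm_command", "data": {
  "linear": [
    [0.08, 0.3, 0],
    [0.08, 0.59, 0],
    [0.08, 0.59, -1],
    [0.08, 0.59, -2],
    [0.08, 0.59, -3],
    [0.08, 0.59, -3.5],
    [0.08, 0.59, -3.5],
    [0.08, 0.59, -3.5],
    [0.08, 0.59, -3.5],
    [0.08, 0.59, -3.5]
  ],
  "turn": [
    [0, 0.2, 0.2],
    [0, 0.2, 0.2],
    [0, 0.2, 0.2],
    [0, 0.2, 0.2],
    [0, 0.2, 0.2],
    [0, 0.2, 0.2],
    [0, 0.2, 0.2],
    [0, 0.2, 0.2],
    [0, 0.2, 0.2],
    [0, 0.2, 0.2]
  ]
}}

```text
t: 35.65
ee_pos: [0.5326, -0.0517, 0.0911]
eef_rot: [-0.072, 0.689, 0.717, -0.077]
wrist_force: [-0.2, 0.0, -2.2]
gripper_width: 0.0114
```

```bash
python3 w.py w30; python3 -c "
import cv2
cv2.imwrite('pics/z30.png',cv2.resize(cv2.imread('pics/w30.png')[100:320,200:480],None,fx=2.7,fy=2.7,interpolation=2))"
```

```text
t 35.65 tcp [ 0.5326 -0.0517  0.0911] z [-0.208 -0.012 -0.978] jaw ang 2.25 F [-0.21  0.03 -2.23] w 0.0114 q [-0.12  0.02  1.78 -0.04  1.54 -0.16]
[ 5. 47.] [-0.0502  0.1782] [117.  77.] -79.7 bar (array([0.0382, 0.1568]), array([100.,  66.]), -79.7)
```

View pics/z30.png

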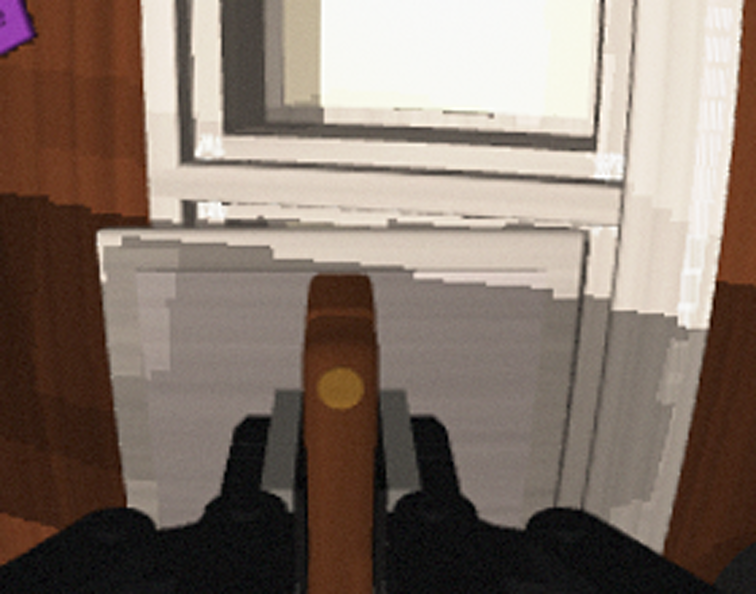

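```bash
cat > gap.py <<'E'
from h import *
import pickle,sys
# name, pixels in crop (2.7x, off 200,100): S edge pts, lid far corner, N edge
def gap(n,S,N,C,zc=.0717):
    s,i=pickle.load(open(f'pics/{n}.pkl','rb'))
    q=lambda l:[(200-.3+a/2.7,100-.3+b/2.7) for a,b in l]
    yaw=np.radians(2.2);u=np.array([np.cos(yaw),np.sin(yaw)]);v=np.array([-u[1],u[0]])
    S=plane(i,q(S),.073,True)[:,:2]@v; N=plane(i,q(N),.073,True)[:,:2]@v
    C=plane(i,q(C),zc,True)[:,:2]
    print('S v',S.round(4),'N v',N.round(4),'corner',C.round(4),'gap mm',((S.mean()+N.mean())/2-.004-C@v)*1000)
E
python3 - <<'E'
from gap import gap
gap('w21',[(300,198),(470,207),(560,213)],[(300,160),(470,165),(560,170)],[(586,232)])
gap('w30',[(300,205),(420,212),(560,222)],[(300,168),(420,173),(560,180)],[(586,232)])
gap('w22',[(300,203),(500,214)],[(300,163),(500,170)],[(530,228)],.0705)
E
```

```text
S v [-0.1211 -0.121  -0.1211] N v [-0.1133 -0.1127 -0.1127] corner [[ 0.5795 -0.1027]] gap mm [3.87194612]
S v [-0.0318 -0.0319 -0.0321] N v [-0.0242 -0.0241 -0.0239] corner [[ 0.5762 -0.012 ]] gap mm [2.12529058]
S v [-0.1213 -0.1212] N v [-0.1131 -0.1126] corner [[ 0.5848 -0.102 ]] gap mm [3.26086306]
```

Call:
{"op": "arm_command", "data": {
  "linear": [
    [0, -0.03, 0],
    [0.2, -0.02, 0],
    [0.5, -0.01, 0],
    [0.8, 0, 0],
    [1.1, 0.01, 0],
    [1.4, 0.02, 0],
    [1.65, 0.03, 0],
    [1.65, 0.03, 0],
    [1.65, 0.03, 0],
    [1.65, 0.03, 0]
  ],
  "turn": [
    [0, 0, 0],
    [0, 0, 0],
    [0, 0, 0],
    [0, 0, 0],
    [0, 0, 0],
    [0, 0, 0],
    [0, 0, 0],
    [0, 0, 0],
    [0, 0, 0],
    [0, 0, 0]
  ]
}}

```text
t: 36.7
ee_pos: [0.549, -0.0513, 0.091]
eef_rot: [-0.072, 0.689, 0.717, -0.077]
wrist_force: [-0.1, -0.3, -2.4]
gripper_width: 0.011
```

```bash
python3 w.py w31
```

```text
t 36.7 tcp [ 0.549  -0.0513  0.091 ] z [-0.209 -0.012 -0.978] jaw ang 2.24 F [-0.07 -0.3  -2.4 ] w 0.011 q [-0.12  0.06  1.75 -0.04  1.55 -0.16]
```

Call:
{"op": "arm_command", "data": {
  "linear": [
    [-0.03, 0, -0.15],
    [-0.07, 0, -0.3],
    [-0.11, 0, -0.48],
    [-0.16, 0, -0.64],
    [-0.21, -0.01, -0.8],
    [-0.27, -0.01, -0.95],
    [-0.33, -0.01, -1.1],
    [-0.33, -0.01, -1.16],
    [-0.33, -0.01, -1.18],
    [-0.33, -0.01, -1.18]
  ],
  "turn": [
    [0.05, -1.5, 0],
    [0.1, -3, 0],
    [0.2, -5, 0],
    [0.25, -6.5, 0],
    [0.3, -8, 0],
    [0.4, -10, 0],
    [0.45, -11.5, 0],
    [0.45, -12, 0],
    [0.45, -12, 0],
    [0.45, -12, 0]
  ]
}}

```text
t: 37.75
ee_pos: [0.5458, -0.0515, 0.0793]
eef_rot: [0.001, 0.693, 0.721, -0.002]
wrist_force: [-1.2, -0.4, -1.4]
gripper_width: 0.0108
```

```bash
python3 w.py w32; python3 -c "
import cv2
cv2.imwrite('pics/z32.png',cv2.resize(cv2.imread('pics/w32.png')[100:320,200:480],None,fx=2.7,fy=2.7,interpolation=2))"
```

```text
t 37.75 tcp [ 0.5458 -0.0515  0.0793] z [-0.001 -0.004 -1.   ] jaw ang 2.24 F [-1.2  -0.36 -1.38] w 0.0108 q [-0.14 -0.08  1.89 -0.    1.33 -0.18]
```

View pics/z32.png

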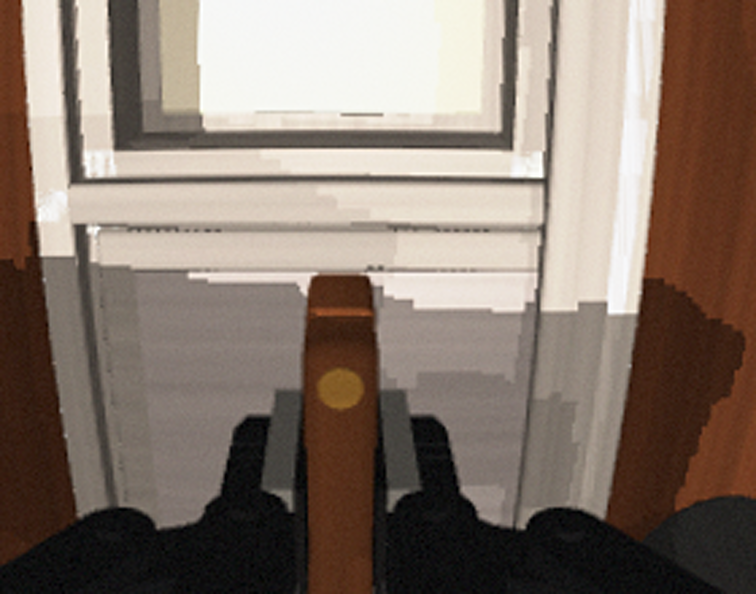

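Seated level. Release and retreat.

Call:
{"op": "arm_command", "data": {
  "linear": [
    [0, 0, -0.04],
    [0, 0, -0.04],
    [0, 0, -0.04],
    [0, 0, -0.04],
    [0, 0, -0.04],
    [0, 0, 0],
    [0, 0, 1],
    [0, 0, 3],
    [0, 0, 6],
    [0, 0, 9]
  ],
  "turn": [
    [0, 0, 0],
    [0, 0, 0],
    [0, 0, 0],
    [0, 0, 0],
    [0, 0, 0],
    [0, 0, 0],
    [0, 0, 0],
    [0, 0, 0],
    [0, 0, 0],
    [0, 0, 0]
  ],
  "gripper": 0.35
}}

```text
t: 38.8
ee_pos: [0.5456, -0.0514, 0.171]
eef_rot: [0.001, 0.693, 0.721, -0.002]
wrist_force: [0.1, -0.3, -0.7]
gripper_width: 0.0298
```

```bash
python3 w.py w33
```

```text
t 38.8 tcp [ 0.5456 -0.0514  0.171 ] z [-0.001 -0.004 -1.   ] jaw ang 2.24 F [ 0.14 -0.26 -0.75] w 0.0298 q [-0.14 -0.14  1.79 -0.    1.49 -0.18]
```

View pics/w33.png

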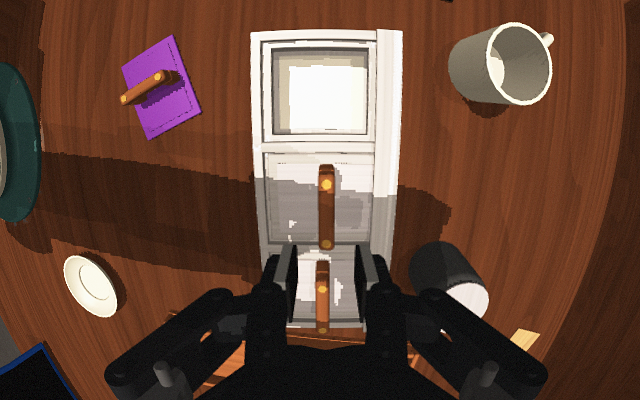

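Call:
{"op": "arm_command", "data": {
  "linear": [
    [0, 3, 2],
    [-1, 7, 3],
    [-3, 12, 3],
    [-5, 16.5, 3],
    [-7, 21, 3],
    [-9, 25.5, 3],
    [-11, 30, 3],
    [-13, 34, 2],
    [-15, 38, 0],
    [-15.2, 38.7, 0]
  ],
  "turn": [
    [0, 0, 0],
    [0, 0, 1],
    [0, 0, 2],
    [0, 0, 3],
    [0, 0, 4],
    [0, 0, 5.2],
    [0, 0, 5.2],
    [0, 0, 5.2],
    [0, 0, 5.2],
    [0, 0, 5.2]
  ]
}}

```text
t: 39.85
ee_pos: [0.3925, 0.338, 0.1749]
eef_rot: [0.003, 0.658, 0.753, -0.001]
wrist_force: [-0.2, -1.1, -0.1]
gripper_width: 0.0299
```

```bash
python3 w.py w34
```

```text
t 39.85 tcp [0.3925 0.338  0.1749] z [ 0.003 -0.005 -1.   ] jaw ang 7.65 F [-0.23 -1.11 -0.07] w 0.0299 q [ 0.67 -0.21  1.85 -0.01  1.5   0.53]
[325. 329.] [0.4232 0.1328] [109.  68.] -3.5 bar (array([0.4189, 0.1627]), array([98., 61.]), -4.0)
[478. 284.] [0.609  0.2173] [98. 81.] -9.8 bar (array([0.6003, 0.2311]), array([65., 38.]), 82.0)
[426. 200.] [0.507  0.3274] [96. 81.] -3.8 bar (array([0.5021, 0.3323]), array([64., 24.]), 87.0)
```

View pics/w34.png

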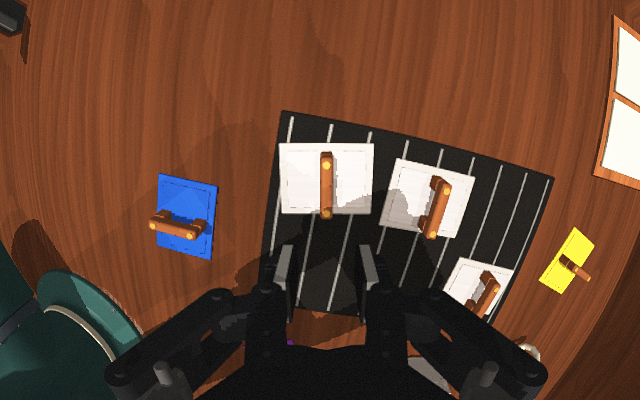

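Call:
{"op": "arm_command", "data": {
  "linear": [
    [0.08, -0.2, -3],
    [0.08, -0.2, -6],
    [0.08, -0.2, -9],
    [0.08, -0.2, -11],
    [0.08, -0.2, -13],
    [0.08, -0.2, -14.5],
    [0.08, -0.2, -15.4],
    [0.08, -0.2, -15.5],
    [0.08, -0.2, -15.5],
    [0.08, -0.2, -15.5]
  ],
  "turn": [
    [0, 0, 0],
    [0, 0, 0],
    [0.3, 0.2, -0.2],
    [0.3, 0.2, -0.2],
    [0.3, 0.2, -0.2],
    [0.3, 0.2, -0.2],
    [0.3, 0.2, -0.2],
    [0.3, 0.2, -0.2],
    [0.3, 0.2, -0.2],
    [0.3, 0.2, -0.2]
  ]
}}

```text
t: 40.9
ee_pos: [0.3948, 0.3357, 0.0221]
eef_rot: [0.0, 0.66, 0.751, 0.001]
wrist_force: [-1.1, 0.7, 0.4]
gripper_width: 0.0298
```

```bash
python3 w.py w35
```

```text
t 40.9 tcp [0.3948 0.3357 0.0221] z [ 0.002  0.001 -1.   ] jaw ang 7.44 F [-1.1   0.7   0.43] w 0.0298 q [ 0.66 -0.09  2.   -0.    1.23  0.53]
[493. 263.] [0.5065 0.3233] [96. 89.] -3.9 bar (array([0.4976, 0.3375]), array([63., 39.]), 86.4)
```

View pics/w35.png

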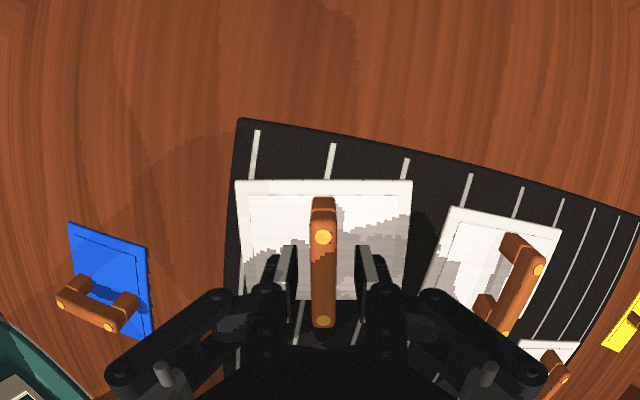

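Call:
{"op": "arm_command", "data": {
  "linear": [
    [-0.15, 0.08, -0.3],
    [-0.15, 0.08, -0.3],
    [-0.15, 0.08, -0.3],
    [-0.15, 0.08, -0.3],
    [-0.15, 0.08, -0.3],
    [-0.15, 0.08, -0.3],
    [-0.15, 0.08, -0.3],
    [-0.15, 0.08, -0.3],
    [-0.15, 0.08, -0.3],
    [-0.15, 0.08, -0.3]
  ],
  "turn": [
    [0, 0, 0],
    [0, 0, 0],
    [0, 0, 0],
    [0, 0, 0],
    [0, 0, 0],
    [0, 0, 0],
    [0, 0, 0],
    [0, 0, 0],
    [0, 0, 0],
    [0, 0, 0]
  ]
}}

```text
t: 41.95
ee_pos: [0.3933, 0.3365, 0.0191]
eef_rot: [0.0, 0.66, 0.751, 0.001]
wrist_force: [0.1, -0.5, 0.4]
gripper_width: 0.03
```

Call:
{"op": "arm_command", "data": {
  "linear": [
    [0, 0, 0],
    [0, 0, 0],
    [0, 0, 0],
    [0, 0, 0],
    [0, 0, 0],
    [0, 0, 0],
    [0, 0, 0],
    [0, 0, 0.5],
    [0, 0, 1],
    [0, 0, 2]
  ],
  "turn": [
    [0, 0, 0],
    [0, 0, 0],
    [0, 0, 0],
    [0, 0, 0],
    [0, 0, 0],
    [0, 0, 0],
    [0, 0, 0],
    [0, 0, 0],
    [0, 0, 0],
    [0, 0, 0]
  ],
  "gripper": 0.0
}}

```text
t: 42.95
ee_pos: [0.3928, 0.3362, 0.0388]
eef_rot: [0.0, 0.66, 0.751, 0.0]
wrist_force: [-0.1, 0.1, -3.6]
gripper_width: 0.0111
```

```bash
python3 w.py w36;python3 -c "
import cv2
cv2.imwrite('pics/z36.png',cv2.resize(cv2.imread('pics/w36.png')[150:330,200:480],None,fx=2.7,fy=2.7,interpolation=2))"
```

```text
t 42.95 tcp [0.3928 0.3362 0.0388] z [ 0.001  0.    -1.   ] jaw ang 7.44 F [-0.07  0.06 -3.62] w 0.0111 q [ 0.66 -0.11  1.99 -0.    1.26  0.53]
[480. 258.] [0.5063 0.3203] [96. 95.] -4.0 bar (array([0.4979, 0.3333]), array([70., 36.]), 87.2)
```

View pics/z36.png

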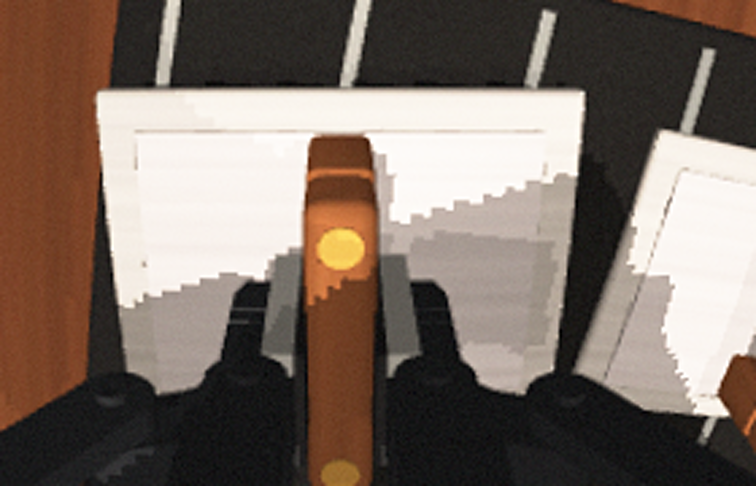

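Call:
{"op": "arm_command", "data": {
  "linear": [
    [0, 0, 4],
    [0, 0, 8],
    [0.5, -1, 12],
    [2, -4, 15],
    [4, -8, 15],
    [6, -12.5, 15],
    [8, -17, 15],
    [10, -21.5, 15],
    [12, -26, 15],
    [13.6, -29.5, 15]
  ],
  "turn": [
    [0, 0, 0],
    [0, 0, 0],
    [0, 0, -1],
    [0, 0, -2],
    [0, 0, -3.5],
    [0, 0, -5.2],
    [0, 0, -5.2],
    [0, 0, -5.2],
    [0, 0, -5.2],
    [0, 0, -5.2]
  ]
}}

```text
t: 44.0
ee_pos: [0.5301, 0.0392, 0.1916]
eef_rot: [0.001, 0.694, 0.72, 0.002]
wrist_force: [0.8, 0.7, -2.8]
gripper_width: 0.011
```

```bash
python3 w.py w37
```

```text
t 44.0 tcp [0.5301 0.0392 0.1916] z [ 0.004  0.002 -1.   ] jaw ang 2.18 F [ 0.82  0.72 -2.83] w 0.011 q [ 0.03 -0.19  1.8   0.    1.52 -0.01]
[407.  24.] [0.6097 0.2184] [98. 75.] -9.2 bar (array([0.6046, 0.2064]), array([48., 17.]), 80.5)
```

Call:
{"op": "arm_command", "data": {
  "linear": [
    [-0.1, -0.1, -1],
    [-0.1, -0.2, -2],
    [-0.1, -0.2, -4],
    [-0.1, -0.2, -5.5],
    [-0.1, -0.2, -6.7],
    [-0.1, -0.2, -6.7],
    [-0.1, -0.2, -6.7],
    [-0.1, -0.2, -6.7],
    [-0.1, -0.2, -6.7],
    [-0.1, -0.2, -6.7]
  ],
  "turn": [
    [-0.1, 3, 0],
    [-0.2, 6, 0],
    [-0.35, 9, 0],
    [-0.45, 12, 0],
    [-0.45, 12, 0],
    [-0.45, 12, 0],
    [-0.45, 12, 0],
    [-0.45, 12, 0],
    [-0.45, 12, 0],
    [-0.45, 12, 0]
  ]
}}

```text
t: 45.05
ee_pos: [0.5307, 0.0337, 0.1251]
eef_rot: [-0.071, 0.69, 0.716, -0.074]
wrist_force: [0.4, 0.0, -2.9]
gripper_width: 0.011
```

```bash
python3 w.py w38
```

```text
t 45.05 tcp [0.5307 0.0337 0.1251] z [-0.203 -0.008 -0.979] jaw ang 2.09 F [ 0.36  0.05 -2.87] w 0.011 q [ 0.02 -0.01  1.76 -0.    1.6  -0.02]
```

View pics/w38.png

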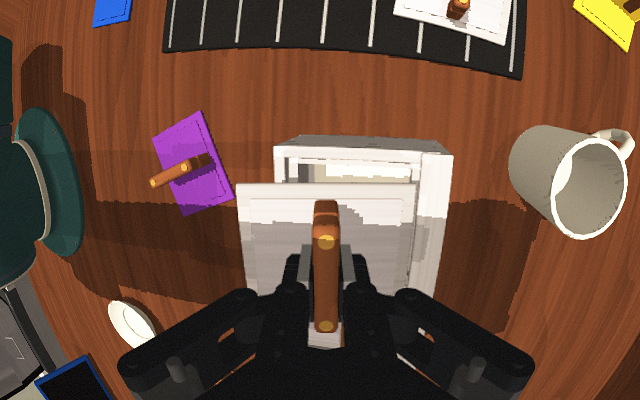

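Call:
{"op": "arm_command", "data": {
  "linear": [
    [-0.16, 0.15, 0],
    [-0.16, 0.29, 0],
    [-0.16, 0.29, -1],
    [-0.16, 0.29, -2],
    [-0.16, 0.29, -3],
    [-0.16, 0.29, -3.4],
    [-0.16, 0.29, -3.4],
    [-0.16, 0.29, -3.4],
    [-0.16, 0.29, -3.4],
    [-0.16, 0.29, -3.4]
  ],
  "turn": [
    [0, 0.3, 0.1],
    [0, 0.3, 0.1],
    [0, 0.3, 0.1],
    [0, 0.3, 0.1],
    [0, 0.3, 0.1],
    [0, 0.3, 0.1],
    [0, 0.3, 0.1],
    [0, 0.3, 0.1],
    [0, 0.3, 0.1],
    [0, 0.3, 0.1]
  ]
}}

```text
t: 46.1
ee_pos: [0.5293, 0.0366, 0.0913]
eef_rot: [-0.072, 0.69, 0.717, -0.075]
wrist_force: [-0.1, 0.2, -2.6]
gripper_width: 0.0111
```

```bash
python3 w.py w39; python3 -c "
import cv2
cv2.imwrite('pics/z39.png',cv2.resize(cv2.imread('pics/w39.png')[100:320,200:480],None,fx=2.7,fy=2.7,interpolation=2))"
```

```text
t 46.1 tcp [0.5293 0.0366 0.0913] z [-0.208 -0.008 -0.978] jaw ang 2.19 F [-0.12  0.2  -2.59] w 0.0111 q [ 0.02  0.01  1.79 -0.    1.55 -0.01]
```

View pics/z39.png

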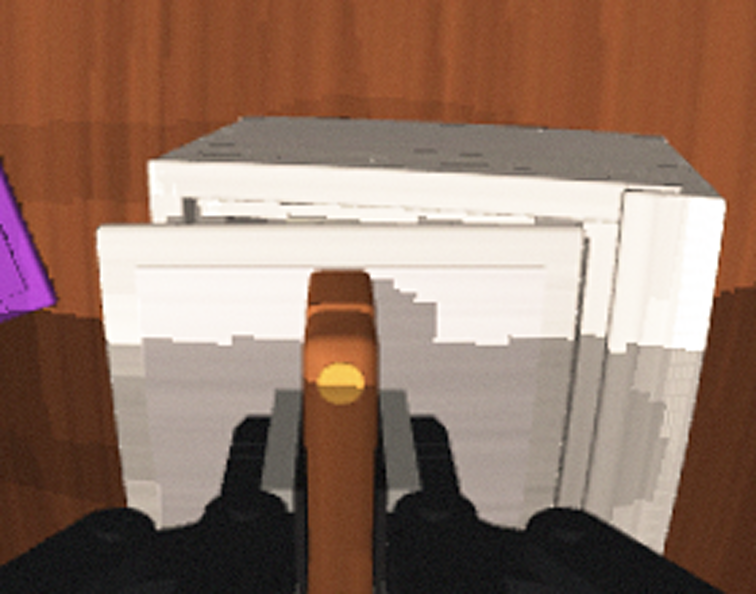

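Run:
```python
from gap import gap
gap('w39',[(300,203),(420,210),(560,218)],[(300,169),(420,177),(560,185)],[(584,229)])
```

```text
S v [0.0569 0.0568 0.0569] N v [0.0639 0.0634 0.0634] corner [[0.5725 0.0767]] gap mm [1.55133158]
```

Call:
{"op": "arm_command", "data": {
  "linear": [
    [0, -0.05, 0],
    [0.2, -0.04, 0],
    [0.5, -0.03, 0],
    [0.8, -0.02, 0],
    [1.1, -0.01, 0],
    [1.4, 0, 0],
    [1.65, 0.02, 0],
    [1.65, 0.02, 0],
    [1.65, 0.02, 0],
    [1.65, 0.02, 0]
  ],
  "turn": [
    [0, 0, 0],
    [0, 0, 0],
    [0, 0, 0],
    [0, 0, 0],
    [0, 0, 0],
    [0, 0, 0],
    [0, 0, 0],
    [0, 0, 0],
    [0, 0, 0],
    [0, 0, 0]
  ]
}}

```text
t: 47.15
ee_pos: [0.5456, 0.0369, 0.0912]
eef_rot: [-0.072, 0.69, 0.717, -0.075]
wrist_force: [0.7, -0.2, -2.5]
gripper_width: 0.0109
```

Call:
{"op": "arm_command", "data": {
  "linear": [
    [-0.03, 0, -0.15],
    [-0.07, 0, -0.3],
    [-0.11, 0, -0.48],
    [-0.16, 0, -0.64],
    [-0.21, -0.01, -0.8],
    [-0.27, -0.01, -0.95],
    [-0.33, -0.01, -1.1],
    [-0.33, -0.01, -1.16],
    [-0.33, -0.01, -1.18],
    [-0.33, -0.01, -1.18]
  ],
  "turn": [
    [0.05, -1.5, 0],
    [0.1, -3, 0],
    [0.2, -5, 0],
    [0.25, -6.5, 0],
    [0.3, -8, 0],
    [0.4, -10, 0],
    [0.45, -11.5, 0],
    [0.45, -12, 0],
    [0.45, -12, 0],
    [0.45, -12, 0]
  ]
}}

```text
t: 48.15
ee_pos: [0.5424, 0.0367, 0.0795]
eef_rot: [0.0, 0.693, 0.72, -0.0]
wrist_force: [0.6, -0.6, -3.1]
gripper_width: 0.0106
```

```bash
python3 w.py w40; python3 -c "
import cv2
cv2.imwrite('pics/z40.png',cv2.resize(cv2.imread('pics/w40.png')[100:320,200:480],None,fx=2.7,fy=2.7,interpolation=2))"
```

```text
t 48.15 tcp [0.5424 0.0367 0.0795] z [-0.    -0.001 -1.   ] jaw ang 2.19 F [ 0.57 -0.6  -3.14] w 0.0106 q [ 0.02 -0.09  1.9  -0.    1.33 -0.02]
```

View pics/z40.png

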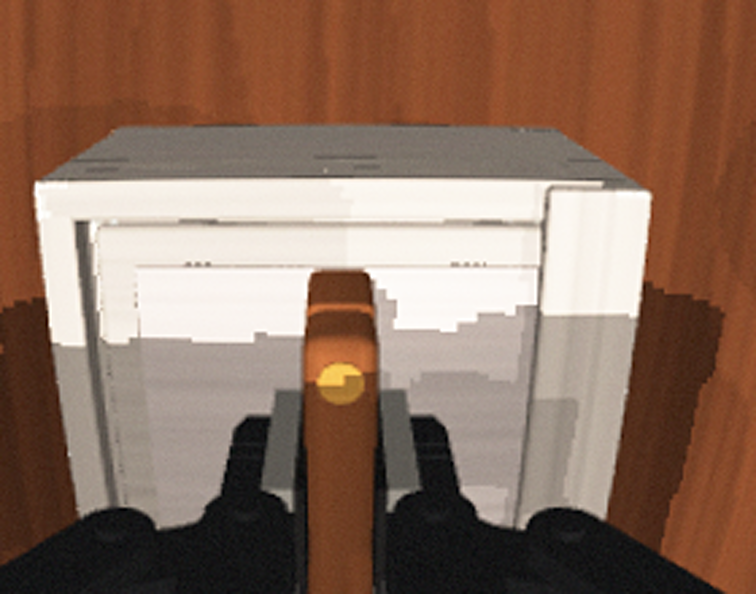

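Level in the pocket. Release.

Call:
{"op": "arm_command", "data": {
  "linear": [
    [0, 0, -0.06],
    [0, 0, -0.06],
    [0, 0, -0.06],
    [0, 0, -0.06],
    [0, 0, -0.06],
    [0, 0, 0],
    [0, 0, 1],
    [0, 0, 3],
    [0, 0, 6],
    [0, 0, 9]
  ],
  "turn": [
    [0, 0, 0],
    [0, 0, 0],
    [0, 0, 0],
    [0, 0, 0],
    [0, 0, 0],
    [0, 0, 0],
    [0, 0, 0],
    [0, 0, 0],
    [0, 0, 0],
    [0, 0, 0]
  ],
  "gripper": 0.35
}}

```text
t: 49.2
ee_pos: [0.5423, 0.0367, 0.1712]
eef_rot: [0.0, 0.693, 0.72, -0.0]
wrist_force: [0.2, -0.3, 0.3]
gripper_width: 0.0299
```

```bash
python3 w.py w41
```

```text
t 49.2 tcp [0.5423 0.0367 0.1712] z [-0.    -0.001 -1.   ] jaw ang 2.19 F [ 0.18 -0.28  0.3 ] w 0.0299 q [ 0.02 -0.15  1.8  -0.    1.49 -0.02]
```

View pics/w41.png

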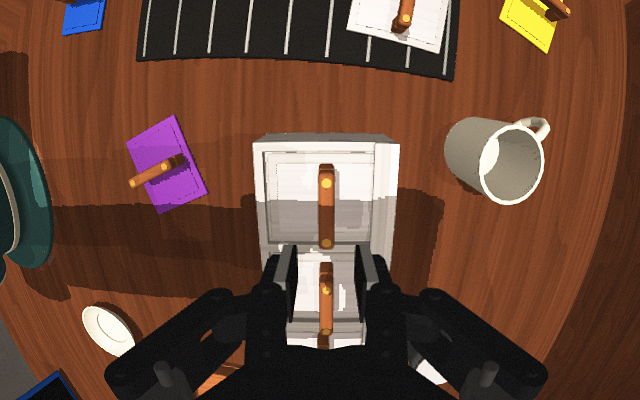

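Run:
```python
from h import *
i=r.camera_info("top"); q=[(415-.35+a/3.4,125-.35+b/3.4) for a,b in [(85,30),(265,48),(215,550),(33,530)]]
P=plane(i,q,.030)[:,:2];print(P.round(4),P.mean(0)); 
for a,b in((0,1),(1,2),(2,3),(3,0)): d=P[b]-P[a];print(np.linalg.norm(d),np.degrees(np.arctan2(d[1],d[0])))
```

```text
[[ 0.678  -0.2814]
 [ 0.6679 -0.4048]
 [ 0.3247 -0.3699]
 [ 0.3349 -0.2478]] [ 0.50137871 -0.32596123]
0.12383609474399918 -94.66949829387926
0.34497272760281006 174.19411642006793
0.12247583977538085 85.20670210354385
0.3446838257150534 -5.580641184783455
```

Call:
{"op": "arm_command", "data": {
  "linear": [
    [0, 2, 2],
    [0.5, 5, 2],
    [1.5, 8, 2],
    [2.5, 11, 1],
    [3.5, 14, 0],
    [5, 16, 0],
    [6, 17.5, -1],
    [6.6, 18, -2],
    [6.6, 18.1, -3],
    [6.6, 18.1, -4]
  ],
  "turn": [
    [0, 0, 0],
    [0, 0, -3],
    [0, 0, -6],
    [0, 0, -9],
    [0, 0, -11.6],
    [0, 0, -11.6],
    [0, 0, -11.6],
    [0, 0, -11.6],
    [0, 0, -11.6],
    [0, 0, -11.6]
  ]
}}

```text
t: 50.25
ee_pos: [0.6096, 0.2172, 0.1361]
eef_rot: [0.003, 0.763, 0.647, 0.001]
wrist_force: [0.2, -0.1, -0.0]
gripper_width: 0.0299
```

```bash
python3 w.py w42
```

```text
t 50.25 tcp [0.6096 0.2172 0.1361] z [ 0.005 -0.002 -1.   ] jaw ang -9.42 F [ 0.21 -0.07 -0.01] w 0.0299 q [ 0.3   0.09  1.62 -0.    1.42  0.47]
[325. 188.] [0.6099 0.216 ] [98. 82.] -9.3 bar (array([0.61  , 0.2218]), array([64., 12.]), 80.1)
[196.  90.] [0.5075 0.3292] [96. 76.] -3.7 bar (array([0.5131, 0.3292]), array([60., 25.]), 86.3)
```

View pics/w42.png

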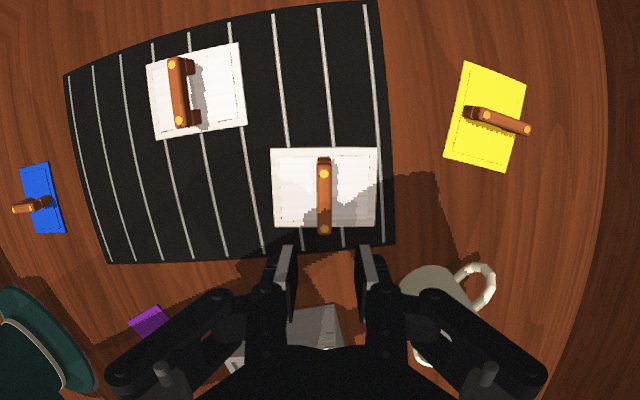

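Call:
{"op": "arm_command", "data": {
  "linear": [
    [0, 0.1, -3],
    [0, 0.1, -6],
    [0, 0.1, -8.5],
    [0, 0.1, -10.5],
    [0, 0.1, -11.6],
    [0, 0.1, -11.6],
    [0, 0.1, -11.6],
    [0, 0.1, -11.6],
    [0, 0.1, -11.6],
    [0, 0.1, -11.6]
  ],
  "turn": [
    [0.1, 0.3, 0],
    [0.1, 0.3, 0],
    [0.1, 0.3, 0],
    [0.1, 0.3, 0],
    [0.1, 0.3, 0],
    [0.1, 0.3, 0],
    [0.1, 0.3, 0],
    [0.1, 0.3, 0],
    [0.1, 0.3, 0],
    [0.1, 0.3, 0]
  ]
}}

```text
t: 51.3
ee_pos: [0.6092, 0.218, 0.019]
eef_rot: [0.0, 0.763, 0.647, -0.0]
wrist_force: [0.5, 0.8, 0.7]
gripper_width: 0.03
```

Call:
{"op": "arm_command", "data": {
  "linear": [
    [0, 0, 0],
    [0, 0, 0],
    [0, 0, 0],
    [0, 0, 0],
    [0, 0, 0],
    [0, 0, 0],
    [0, 0, 0],
    [0, 0, 0.5],
    [0, 0, 1.5],
    [0, 0, 3]
  ],
  "turn": [
    [0, 0, 0],
    [0, 0, 0],
    [0, 0, 0],
    [0, 0, 0],
    [0, 0, 0],
    [0, 0, 0],
    [0, 0, 0],
    [0, 0, 0],
    [0, 0, 0],
    [0, 0, 0]
  ],
  "gripper": 0.0
}}

```text
t: 52.3
ee_pos: [0.6088, 0.2178, 0.049]
eef_rot: [-0.0, 0.763, 0.647, -0.001]
wrist_force: [-0.4, -0.0, -2.9]
gripper_width: 0.011
```

```bash
python3 w.py w43
```

```text
t 52.3 tcp [0.6088 0.2178 0.049 ] z [-0.002 -0.001 -1.   ] jaw ang -9.44 F [-0.42 -0.   -2.9 ] w 0.011 q [ 0.3   0.16  1.69 -0.    1.29  0.47]
[148.  88.] [0.5077 0.3313] [96. 80.] -3.6 bar (array([0.5156, 0.329 ]), array([60., 32.]), 86.5)
```

View pics/w43.png

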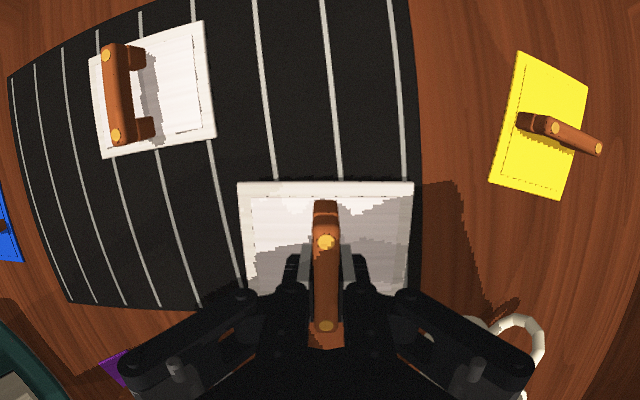

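Call:
{"op": "arm_command", "data": {
  "linear": [
    [0, 0, 3],
    [0, 0, 7],
    [0, 0, 11],
    [0, -1, 15],
    [0, -3, 17],
    [-0.5, -6, 17],
    [-0.5, -10, 17],
    [-1, -14, 17],
    [-1, -18, 17],
    [-1, -22, 17]
  ],
  "turn": [
    [0, 0, 0],
    [0, 0, 0],
    [0, 0, 0],
    [0, 0, 1],
    [0, 0, 2],
    [0, 0, 3],
    [0, 0, 4.1],
    [0, 0, 4.1],
    [0, 0, 4.1],
    [0, 0, 4.1]
  ]
}}

```text
t: 53.35
ee_pos: [0.5998, -0.0033, 0.2237]
eef_rot: [0.001, 0.739, 0.673, 0.001]
wrist_force: [-0.0, -0.4, -2.4]
gripper_width: 0.0107
```

Call:
{"op": "arm_command", "data": {
  "linear": [
    [0, -4, 0],
    [0, -8, 0],
    [-0.2, -12.5, 0],
    [-0.4, -17, 0],
    [-0.6, -21.5, 0],
    [-0.8, -25.5, 0],
    [-1, -29, 0],
    [-1.2, -31.5, 0],
    [-1.3, -33, -2],
    [-1.3, -33, -4]
  ],
  "turn": [
    [0, 0, 0],
    [0, 0, 0],
    [0, 0, 0],
    [0, 0, 0],
    [0, 0, 0],
    [0, 0, 0],
    [0, 0, 0],
    [0, 0, 0],
    [0, 0, 0],
    [0, 0, 0]
  ]
}}

```text
t: 54.35
ee_pos: [0.5865, -0.3355, 0.1841]
eef_rot: [0.002, 0.74, 0.673, 0.001]
wrist_force: [0.5, -0.5, -2.9]
gripper_width: 0.0113
```

```bash
python3 w.py w44
```

```text
t 54.35 tcp [ 0.5865 -0.3355  0.1841] z [ 0.004 -0.001 -1.   ] jaw ang -5.44 F [ 0.47 -0.54 -2.86] w 0.0113 q [-0.56  0.13  1.5   0.    1.5  -0.46]
```

View pics/w44.png

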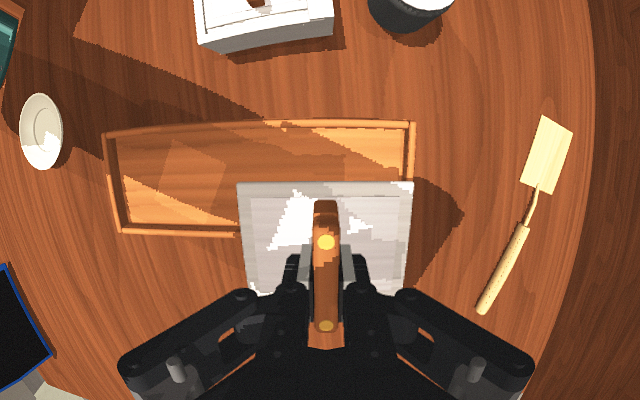

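Run:
```python
from h import *
import pickle
s,i=pickle.load(open('pics/w44.pkl','rb'))
print(plane(i,[(102,135),(259,119),(415,122),(121,234),(240,236)],.030,True)[:,:2].round(4))
```

```text
[[ 0.3366 -0.2509]
 [ 0.5296 -0.2659]
 [ 0.6804 -0.2822]
 [ 0.3279 -0.3742]
 [ 0.4894 -0.3861]]
```

Call:
{"op": "arm_command", "data": {
  "linear": [
    [0, 0, -3],
    [0, 0, -6],
    [0, 0, -9],
    [0, 0, -11],
    [0, 0, -12.5],
    [0, 0, -13.7],
    [0, 0, -14.7],
    [0, 0, -15.4],
    [0, 0, -15.9],
    [0, 0, -16.1]
  ],
  "turn": [
    [0, 0.2, 0],
    [0, 0.2, 0],
    [0, 0.2, 0],
    [0, 0.2, 0],
    [0, 0.2, 0],
    [0, 0.2, 0],
    [0, 0.2, 0],
    [0, 0.2, 0],
    [0, 0.2, 0],
    [0, 0.2, 0]
  ]
}}

```text
t: 55.4
ee_pos: [0.5863, -0.3342, 0.0213]
eef_rot: [-0.001, 0.74, 0.673, -0.0]
wrist_force: [-14.3, 10.6, 32.9]
gripper_width: 0.011
```

```bash
python3 w.py w45
```

```text
t 55.4 tcp [ 0.5863 -0.3342  0.0213] z [-0.002  0.001 -1.   ] jaw ang -5.41 F [-14.29  10.61  32.93] w 0.011 q [-0.56  0.25  1.64  0.    1.25 -0.46]
```

View pics/w45.png

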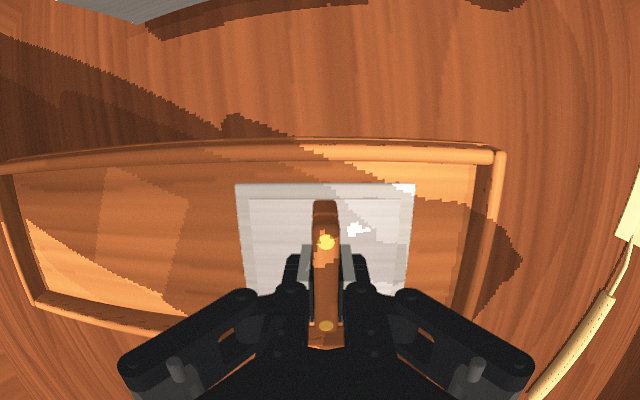

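Call:
{"op": "arm_command", "data": {
  "linear": [
    [0, 0, 0.12],
    [0, 0, 0.12],
    [0, 0, 0.12],
    [0, 0, 0.12],
    [0, 0, 0.12],
    [0, 0, 0.12],
    [0, 0, 1],
    [0, 0, 3],
    [0, 0, 6],
    [0, 0, 9]
  ],
  "turn": [
    [0, 0, 0],
    [0, 0, 0],
    [0, 0, 0],
    [0, 0, 0],
    [0, 0, 0],
    [0, 0, 0],
    [0, 0, 0],
    [0, 0, 0],
    [0, 0, 0],
    [0, 0, 0]
  ],
  "gripper": 0.35
}}

```text
t: 56.45
ee_pos: [0.5861, -0.3341, 0.1128]
eef_rot: [-0.001, 0.74, 0.673, -0.0]
wrist_force: [0.4, -0.0, 0.3]
gripper_width: 0.0301
```

```bash
python3 w.py w46
```

```text
t 56.45 tcp [ 0.5861 -0.3341  0.1128] z [-0.002  0.001 -1.   ] jaw ang -5.4 F [ 0.36 -0.    0.33] w 0.0301 q [-0.56  0.17  1.57 -0.    1.4  -0.46]
```

View pics/w46.png

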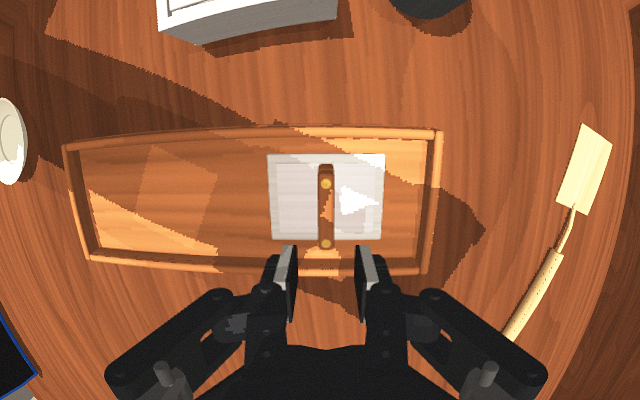

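Call:
{"op": "arm_command", "data": {
  "linear": [
    [0, 0, 4],
    [0, 2, 8],
    [-0.5, 6, 10],
    [-1, 10.5, 10],
    [-2, 15, 10],
    [-2.5, 19.5, 10],
    [-3, 24, 10],
    [-4, 28.5, 10],
    [-4.5, 33, 10],
    [-5, 37, 10]
  ],
  "turn": [
    [0, 0, 0],
    [0, 0, 0],
    [0, 0, 0],
    [0, 0, 1],
    [0, 0, 1.7],
    [0, 0, 1.7],
    [0, 0, 1.7],
    [0, 0, 1.7],
    [0, 0, 1.7],
    [0, 0, 1.7]
  ]
}}

```text
t: 57.5
ee_pos: [0.5371, 0.0369, 0.2198]
eef_rot: [0.002, 0.73, 0.684, 0.001]
wrist_force: [0.1, 0.1, 1.0]
gripper_width: 0.0297
```

Call:
{"op": "arm_command", "data": {
  "linear": [
    [-0.3, 4, 0],
    [-0.6, 8, 0],
    [-1, 12, 0],
    [-1.4, 16, -1],
    [-1.8, 20, -2],
    [-2.2, 24, -4],
    [-2.6, 27, -6],
    [-2.9, 28.8, -8],
    [-2.9, 28.8, -8],
    [-2.9, 28.8, -8]
  ],
  "turn": [
    [0, 0, 0],
    [0, 0, 0],
    [0, 0, 0],
    [0, 0, 0],
    [0, 0, 0],
    [0, 0, 0],
    [0, 0, 0],
    [0, 0, 0],
    [0, 0, 0],
    [0, 0, 0]
  ]
}}

```text
t: 58.5
ee_pos: [0.508, 0.3248, 0.1403]
eef_rot: [0.002, 0.729, 0.684, 0.001]
wrist_force: [0.8, 0.1, 0.1]
gripper_width: 0.0299
```

```bash
python3 w.py w47
```

```text
t 58.5 tcp [0.508  0.3248 0.1403] z [ 0.004 -0.002 -1.   ] jaw ang -3.65 F [0.85 0.07 0.09] w 0.0299 q [ 0.53 -0.    1.71 -0.    1.43  0.59]
[324. 186.] [0.5073 0.3259] [96. 82.] -3.7 bar (array([0.5074, 0.3315]), array([65., 11.]), 86.3)
```

View pics/w47.png

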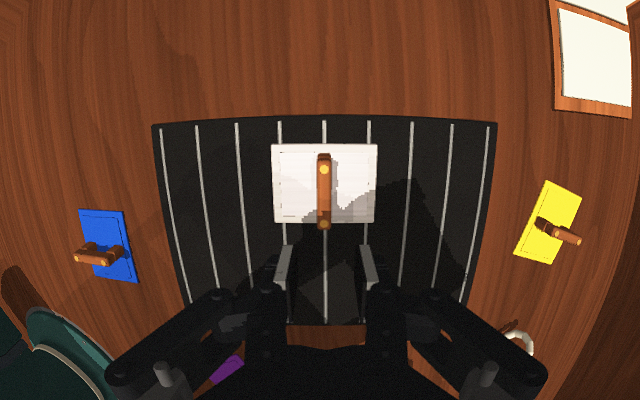

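Call:
{"op": "arm_command", "data": {
  "linear": [
    [-0.05, 0.4, -3],
    [-0.05, 0.4, -6],
    [-0.05, 0.4, -8.5],
    [-0.05, 0.4, -10.5],
    [-0.05, 0.4, -11.8],
    [-0.05, 0.4, -12.1],
    [-0.05, 0.4, -12.1],
    [-0.05, 0.4, -12.1],
    [-0.05, 0.4, -12.1],
    [-0.05, 0.4, -12.1]
  ],
  "turn": [
    [0.1, 0.2, 0],
    [0.1, 0.2, 0],
    [0.1, 0.2, 0],
    [0.1, 0.2, 0],
    [0.1, 0.2, 0],
    [0.1, 0.2, 0],
    [0.1, 0.2, 0],
    [0.1, 0.2, 0],
    [0.1, 0.2, 0],
    [0.1, 0.2, 0]
  ]
}}

```text
t: 59.55
ee_pos: [0.5082, 0.3287, 0.0207]
eef_rot: [0.001, 0.73, 0.684, 0.001]
wrist_force: [-0.6, -0.5, -0.5]
gripper_width: 0.0301
```

Call:
{"op": "arm_command", "data": {
  "linear": [
    [0, 0, 0],
    [0, 0, 0],
    [0, 0, 0],
    [0, 0, 0],
    [0, 0, 0],
    [0, 0, 0],
    [0, 0, 0],
    [0, 0, 0.5],
    [0, 0, 1.5],
    [0, 0, 3]
  ],
  "turn": [
    [0, 0, 0],
    [0, 0, 0],
    [0, 0, 0],
    [0, 0, 0],
    [0, 0, 0],
    [0, 0, 0],
    [0, 0, 0],
    [0, 0, 0],
    [0, 0, 0],
    [0, 0, 0]
  ],
  "gripper": 0.0
}}

```text
t: 60.55
ee_pos: [0.5078, 0.3284, 0.0508]
eef_rot: [0.001, 0.73, 0.684, 0.0]
wrist_force: [0.2, 0.8, -3.5]
gripper_width: 0.0106
```

```bash
python3 w.py w48
```

```text
t 60.55 tcp [0.5078 0.3284 0.0508] z [ 0.001 -0.    -1.   ] jaw ang -3.69 F [ 0.24  0.81 -3.45] w 0.0106 q [ 0.53  0.07  1.79 -0.    1.28  0.6 ]
```

View pics/w48.png

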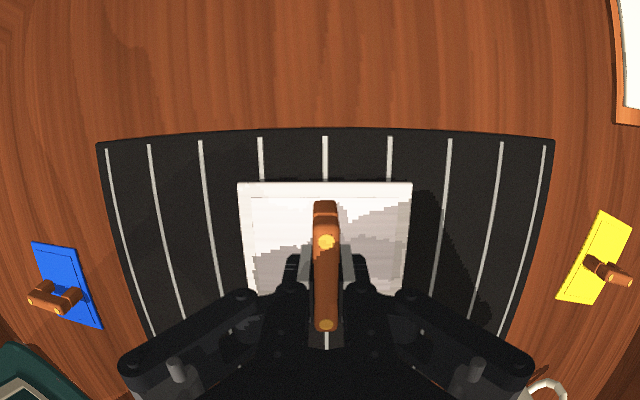

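Call:
{"op": "arm_command", "data": {
  "linear": [
    [0, 0, 3],
    [0, 0, 7],
    [0, 0, 11],
    [0, -1, 15],
    [-0.5, -4, 17],
    [-1, -8, 17],
    [-1.5, -12.5, 17],
    [-2, -17, 17],
    [-2.5, -21.5, 17],
    [-3, -26, 17]
  ],
  "turn": [
    [0, 0, 0],
    [0, 0, 0],
    [0, 0, 0],
    [0, 0, 0],
    [0, 0, -1],
    [0, 0, -1.7],
    [0, 0, -1.7],
    [0, 0, -1.7],
    [0, 0, -1.7],
    [0, 0, -1.7]
  ]
}}

```text
t: 61.6
ee_pos: [0.4783, 0.0676, 0.2252]
eef_rot: [0.001, 0.739, 0.673, 0.003]
wrist_force: [0.7, 0.1, -2.7]
gripper_width: 0.0109
```

Call:
{"op": "arm_command", "data": {
  "linear": [
    [-0.6, -4, 0],
    [-1.2, -8.5, 0],
    [-1.8, -13, 0],
    [-2.4, -17.5, 0],
    [-3, -22, 0],
    [-3.6, -26.5, 0],
    [-4.4, -31, 0],
    [-5.2, -35, 0],
    [-5.8, -38, 0],
    [-6.1, -39, 0]
  ],
  "turn": [
    [0, 0, 0],
    [0, 0, 0],
    [0, 0, 0],
    [0, 0, 0],
    [0, 0, 0],
    [0, 0, 0],
    [0, 0, 0],
    [0, 0, 0],
    [0, 0, 0],
    [0, 0, 0]
  ]
}}

```text
t: 62.6
ee_pos: [0.4164, -0.3248, 0.2256]
eef_rot: [0.002, 0.74, 0.672, 0.003]
wrist_force: [0.5, 0.3, -2.5]
gripper_width: 0.0109
```

```bash
python3 w.py w49
```

```text
t 62.6 tcp [ 0.4164 -0.3248  0.2256] z [ 0.006  0.001 -1.   ] jaw ang -5.51 F [ 0.52  0.34 -2.45] w 0.0109 q [-0.71 -0.21  1.76  0.01  1.58 -0.62]
```

View pics/w49.png

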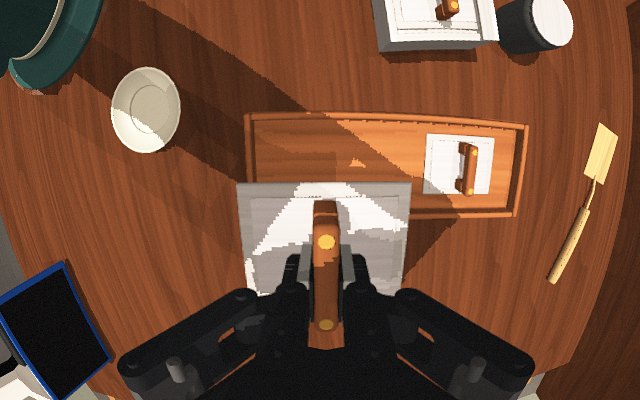

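Call:
{"op": "arm_command", "data": {
  "linear": [
    [0.1, 0.4, -4],
    [0.1, 0.4, -8],
    [0.1, 0.4, -12],
    [0.1, 0.4, -15],
    [0.1, 0.4, -17.5],
    [0.1, 0.4, -19],
    [0.1, 0.4, -19.8],
    [0.1, 0.4, -19.8],
    [0.1, 0.4, -19.8],
    [0.1, 0.4, -19.8]
  ],
  "turn": [
    [0, 0.3, 0],
    [0, 0.3, 0],
    [0, 0.3, 0.2],
    [0, 0.3, 0.2],
    [0, 0.3, 0.2],
    [0, 0.3, 0.2],
    [0, 0.3, 0.2],
    [0, 0.3, 0.2],
    [0, 0.3, 0.2],
    [0, 0.3, 0.2]
  ]
}}

```text
t: 63.65
ee_pos: [0.4179, -0.3211, 0.0288]
eef_rot: [0.001, 0.739, 0.674, 0.001]
wrist_force: [0.1, 1.1, -2.5]
gripper_width: 0.0108
```

```bash
python3 w.py w50
```

```text
t 63.65 tcp [ 0.4179 -0.3211  0.0288] z [ 0.002  0.    -1.   ] jaw ang -5.3 F [ 0.11  1.14 -2.53] w 0.0108 q [-0.7  -0.08  1.98  0.    1.24 -0.61]
```

View pics/w50.png

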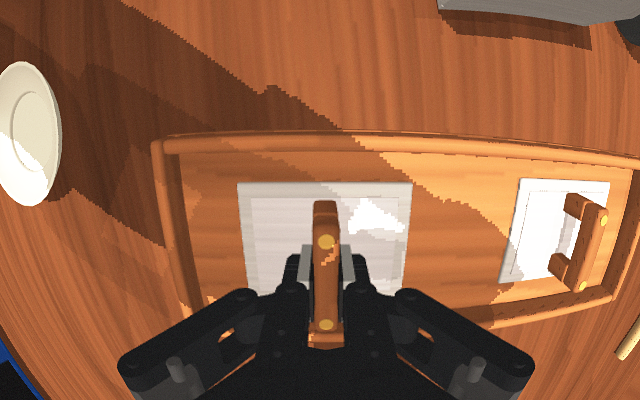

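Lower 4 mm.

Call:
{"op": "arm_command", "data": {
  "linear": [
    [0, 0, -0.1],
    [0, 0, -0.2],
    [0, 0, -0.3],
    [0, 0, -0.4],
    [0, 0, -0.4],
    [0, 0, -0.4],
    [0, 0, -0.4],
    [0, 0, -0.4],
    [0, 0, -0.4],
    [0, 0, -0.4]
  ],
  "turn": [
    [0, 0, 0],
    [0, 0, 0],
    [0, 0, 0],
    [0, 0, 0],
    [0, 0, 0],
    [0, 0, 0],
    [0, 0, 0],
    [0, 0, 0],
    [0, 0, 0],
    [0, 0, 0]
  ]
}}

```text
t: 64.7
ee_pos: [0.4179, -0.3211, 0.0247]
eef_rot: [0.001, 0.739, 0.674, 0.001]
wrist_force: [1.1, -2.2, -0.7]
gripper_width: 0.0106
```

Lid weight is taken by the floor (Fz −0.7). Release and retreat, then look.

Call:
{"op": "arm_command", "data": {
  "linear": [
    [0, 0, 0],
    [0, 0, 0],
    [0, 0, 0],
    [0, 0, 0],
    [0, 0, 0],
    [0, 0, 0],
    [0, 0, 1],
    [0, 0, 3],
    [0, 0, 6],
    [0, 0, 10]
  ],
  "turn": [
    [0, 0, 0],
    [0, 0, 0],
    [0, 0, 0],
    [0, 0, 0],
    [0, 0, 0],
    [0, 0, 0],
    [0, 0, 0],
    [0, 0, 0],
    [0, 0, 0],
    [0, 0, 0]
  ],
  "gripper": 0.35
}}

```text
t: 65.7
ee_pos: [0.4173, -0.3206, 0.1252]
eef_rot: [-0.0, 0.739, 0.674, 0.001]
wrist_force: [0.6, -0.8, 0.6]
gripper_width: 0.0298
```

Call:
{"op": "arm_command", "data": {
  "linear": [
    [0, 0, 4],
    [0, -2, 8],
    [0, -5, 12],
    [0, -8, 14],
    [0, -10, 14],
    [0, -10, 14],
    [0, -10, 14],
    [0, -10, 14],
    [0, -10, 14],
    [0, -10, 14]
  ],
  "turn": [
    [0, 0, 0],
    [0, 0, 0],
    [0, 0, 0],
    [0, 0, 0],
    [0, 0, 0],
    [0, 0, 0],
    [0, 0, 0],
    [0, 0, 0],
    [0, 0, 0],
    [0, 0, 0]
  ]
}}

```text
t: 66.7
ee_pos: [0.4174, -0.4201, 0.2654]
eef_rot: [-0.0, 0.739, 0.674, 0.001]
wrist_force: [-0.1, 0.3, -0.2]
gripper_width: 0.0297
```

```bash
python3 w.py w51
python3 - <<'E'
from h import *
t=r.camera("top");s=r.camera("scene")
cv2.imwrite("pics/t51.png",cv2.resize(t[120:300,140:500],None,fx=2.2,fy=2.2,interpolation=2))
cv2.imwrite("pics/s51.png",cv2.resize(s[90:280,180:420],None,fx=3.1,fy=3.1,interpolation=2))
E
```

```text
t 66.7 tcp [ 0.4174 -0.4201  0.2654] z [ 0.001  0.001 -1.   ] jaw ang -5.27 F [-0.1   0.26 -0.24] w 0.0297 q [-0.83 -0.07  1.58  0.    1.64 -0.74]
```

View pics/t51.png

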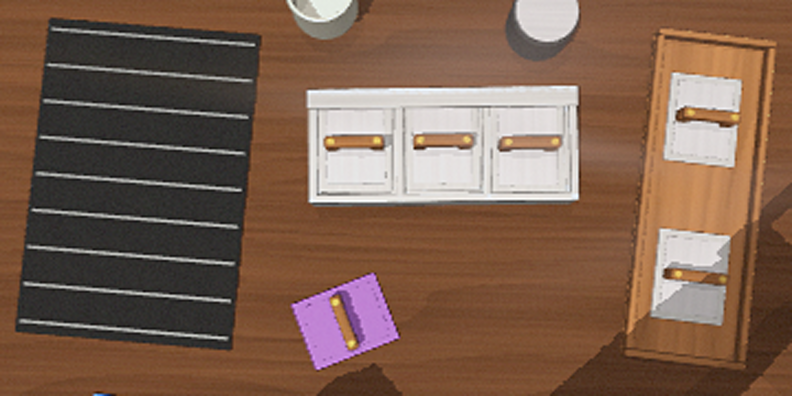

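View pics/s51.png

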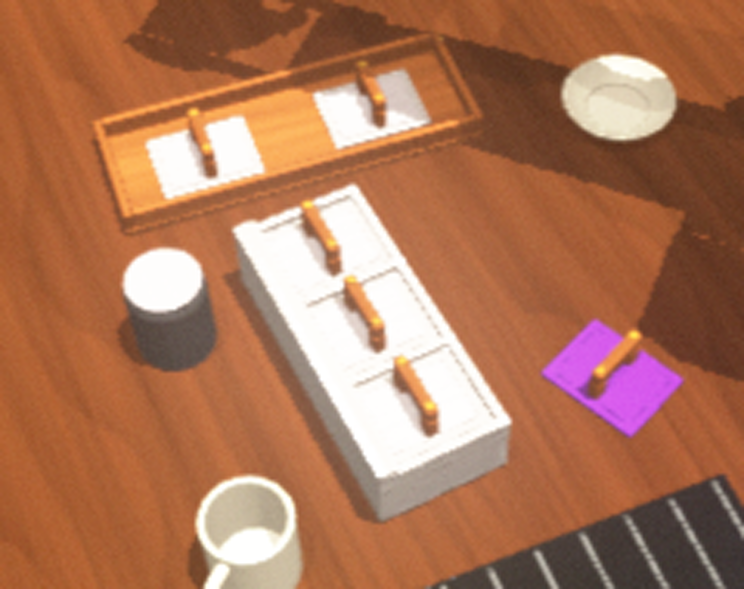

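View pics/w51.png

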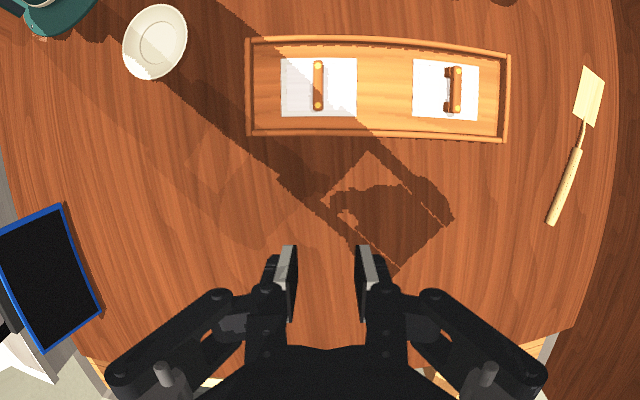

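```bash
python3 -c "
from bench import r
s=r.state();print(s['t'],s['wrist_force']);print(r.job_done())"
```

```text
66.85 [ 0.13444172 -0.4055733  -0.32928362]
the job is handed in; nothing more can be done
None
```

I handed the job in at 66.85 s. The three lids with sound handles close the wells, and the two with loose handles lie in the repair tray. There were five lids on the mat, and I wiggled each one both ways where it lay.

- **Sound handles:** The lids at mat positions (0.61, 0.32), (0.39, 0.34) and (0.39, 0.23) slid along with their handles. They showed 2.7 to 3.3 N one way. The other way they showed 6 to 8 N, above the 2 to 4 N you gave. I took them as sound because the wrist pictures showed each handle moving with its plate.
- **Loose handles:** The lids at (0.61, 0.22) and (0.51, 0.33) had handles that visibly rocked against their plates both ways.
- **Wells:** Each sound lid was hooked under the lip at a 12° tilt and then lowered level.
- **Tray:** Both loose lids lie flat, handle up. While I set down the first one, the wrist force briefly read about 33 N upward, or 37 N in all, through the lid. I backed off and released it.
- **Last check:** The final top, scene and wrist pictures show all three wells closed with the lids flat and square. The tray holds both loose lids and the mat is empty. The mug, can and purple look-alike show no sign of having moved. I did not recheck the yellow look-alike, and only an edge of the blue one shows. The gripper is clear of everything.
- **Knocked lid:** I saw no lid knocked aside at any point.
- **Disagreements:** Camera estimates of the station and tray differed by 1 to 4 mm between views. I corrected for this by measuring gaps up close before each insertion.

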